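Return the shelf keys to the key cabinet and lock the bar across

ROBOT

A 7-joint arm with a two-finger parallel gripper is mounted at the origin on the work surface. World frame = base frame: x ahead of the robot, y to its left, z up, the work surface at z = 0. Lengths are in m, angles in rad, forces in N, time in s.
With the tool pointing down it reaches from about 0.4 to 0.85 m from the base axis. Payload 10.4 kg.
Tool frame: the origin (TCP) lies between the finger pads; the fingertips stand 19 mm ahead of it and the grasp point (between the pads) is the TCP (manip.tip_reach is the z of the fingertips in the tool frame, in m); z points along the fingers, y is the direction in which the jaws open and shut (so a half turn about z gives the same grasp; the last joint's range is limited). The gripper opens to 85 mm and grips with 20 to 120 N. Pads are 22 mm wide; open, the fingers measure 114 mm over their backs; the gripper's body (76 mm by 85 mm) begins 54 mm behind the grasp point. The pads swing forward as they close: fully open they stand 13 mm farther back than shut.
Start: joints at [-0.023, 0.332, -0.065, 1.46, 0.022, 1.35, -0.088], TCP at [0.625, 0, 0.25] pointing down, gripper open.
Joint ranges: [-2.6, 2.6], [-0.5, 2.12], [-1.47, 1.34], [0.16, 2.42], [-1.27, 4.41], [0.06, 2.06], [-2.6, 2.6]. Speed limits (rad/s): [2.22, 2.22, 2.79, 2.79, 3.14, 3.14, 3.14].

INTERFACE

Orientations are given as a unit quaternion [x, y, z, w].
In Python, from workcell import sensors, cams, manip gives the robot as it stands.
- The arm moves only by the shell command python3 -m jog 'ROWS' [FORCE]. ROWS is JSON, a list of rows, each a list of 3 entries, a list of its own where there are three numbers: the shift along the world's x, y, z in m, then the turn, a rotation vector about the world's x, y, z in rad, then the opening in per cent of the stroke, from 0 (shut) to 100 (fully open). In form: [[[dx, dy, dz], [wx, wy, wz], grip], ...]. A call has 1 to 5 rows; each row shifts and turns the pose as measured when the row begins; what a row does not reach is not made up. A row lasts 1/8 s, in which the tool goes at most 62.5 mm and 10.7 degrees, less where a joint would pass 70% of its speed; a pose out of reach is approached as far as the arm can. A call with a gripper value outside its range is refused whole. The fingers move at their own pace and stop on an object; FORCE is the grip in N (left out, the last holds). Time passes only in rows, so rows that do not move let the fingers close. It gives the time, the measured TCP pose, the force and the opening at its end, in the units of the state.
- sensors.get_obs(): the state, without advancing time (a new reading comes with each control period).
- cams.camera(name): name is "scene" or "side" or "wrist"; returns (picture, depth): 480x640x3 uint8, red, green, blue; 480x640 float32, m along the optical axis (not along the pixel's ray), 0 where there is no reading.
- cams.camera_model(name): a dict with "intrinsics" (3x3 intrinsics, pixels), "k1" (the pictures are not rectified: a ray, as slopes to the right and down, at radius r is drawn at 1 + k1 r^2 times it, then the intrinsics apply), "view" (4x4, takes a point from world to camera coordinates). Camera axes: x right, y down, z forward; pixel columns grow to the right and rows downward; lengths in m; the calibration is good to about 2 mm. A picture is of the moment at which its call begins: read the wrist's pose just before it. camera_model takes no time and is no camera call; for the wrist camera it gives the pose at the moment of the call.
- manip.hand_in(): hands the job in, once; it reports no verdict.
The state is a dict: "clock": time; "joint_pos": joint angles; "joint_velocities": joint speeds; "tau": joint torques, N m; "position": TCP position; "ee_rot": TCP orientation; "ft_force": force on the tool from outside, world axes, zero at the start; "torque": the same for the moment, N m; "grip_width": opening from 0.0 (shut) to 1.0 (fully open).
Only numpy, scipy, OpenCV 4.12 (cv2) and the standard library are available. Lean on these libraries where they do the work, as an engineer would, in place of code of your own. Each camera call takes 0.05 s, during which the arm holds its last target.

TASK

Put away the shelf keys lying on the bench: hang every one by its ring on a hook of its own inside the low key cabinet (tilt it ring end up so that it passes under the fascia), so that it hangs free. Only then press the retaining bar down into both spring clips in front of the cabinet until it is fully home, roughly centred, with the jaws closed over it. Leave the jar, tape, mug and carton where they are.

Things in the scene. Friction and masses are not known exactly. Their poses are not given: they have to be found in the camera images.
- key0_grip (a point): Key 1 of up to four alike (some may be absent): centre of its wooden block handle, 52 long (x), 24 wide (y), 18 mm thick (z). Starts lying flat on the table, this point 9 mm up. Its x axis points from handle to ring; a 6 mm steel stem joins them. Whole key 144 mm long, 70 g (may vary 20 %), the weight mostly in the block.
- key0_ring (a point): Centre of the steel ring of key 1, 100 mm from the handle's centre along the key's x. The ring lies in the key's plane (its axis is the key's z): hole about 26 mm, wire 5 mm thick, 36 mm over all.
- key1_grip (a point): Key 2 of up to four alike (some may be absent): centre of its wooden block handle, 52 long (x), 24 wide (y), 18 mm thick (z). Starts lying flat on the table, this point 9 mm up. Its x axis points from handle to ring; a 6 mm steel stem joins them. Whole key 144 mm long, 70 g (may vary 20 %), the weight mostly in the block.
- key1_ring (a point): Centre of the steel ring of key 2, 100 mm from the handle's centre along the key's x. The ring lies in the key's plane (its axis is the key's z): hole about 26 mm, wire 5 mm thick, 36 mm over all.
- key2_grip (a point): Key 3 of up to four alike (some may be absent): centre of its wooden block handle, 52 long (x), 24 wide (y), 18 mm thick (z). Starts lying flat on the table, this point 9 mm up. Its x axis points from handle to ring; a 6 mm steel stem joins them. Whole key 144 mm long, 70 g (may vary 20 %), the weight mostly in the block.
- key2_ring (a point): Centre of the steel ring of key 3, 100 mm from the handle's centre along the key's x. The ring lies in the key's plane (its axis is the key's z): hole about 26 mm, wire 5 mm thick, 36 mm over all.
- key3_grip (a point): Key 4 of up to four alike (some may be absent): centre of its wooden block handle, 52 long (x), 24 wide (y), 18 mm thick (z). Starts lying flat on the table, this point 9 mm up. Its x axis points from handle to ring; a 6 mm steel stem joins them. Whole key 144 mm long, 70 g (may vary 20 %), the weight mostly in the block.
- key3_ring (a point): Centre of the steel ring of key 4, 100 mm from the handle's centre along the key's x. The ring lies in the key's plane (its axis is the key's z): hole about 26 mm, wire 5 mm thick, 36 mm over all.
- hook0 (a point): Hook 1 of four, 60 mm apart (1 is rightmost seen from the robot): a point on the axis of its level shank, a 7 mm rod, 175 mm above the table, 110 mm inside the front plane; cabinet axes. The shank reaches 34 mm deeper, to a rail, and 35 mm nearer the front, then turns up: its tip ends 47 mm nearer the front, 26 mm higher than this point. A hung ring's centre rests about 9 mm lower.
- hook1 (a point): Hook 2 of four, 60 mm apart (1 is rightmost seen from the robot): a point on the axis of its level shank, a 7 mm rod, 175 mm above the table, 110 mm inside the front plane; cabinet axes. The shank reaches 34 mm deeper, to a rail, and 35 mm nearer the front, then turns up: its tip ends 47 mm nearer the front, 26 mm higher than this point. A hung ring's centre rests about 9 mm lower.
- hook2 (a point): Hook 3 of four, 60 mm apart (1 is rightmost seen from the robot): a point on the axis of its level shank, a 7 mm rod, 175 mm above the table, 110 mm inside the front plane; cabinet axes. The shank reaches 34 mm deeper, to a rail, and 35 mm nearer the front, then turns up: its tip ends 47 mm nearer the front, 26 mm higher than this point. A hung ring's centre rests about 9 mm lower.
- hook3 (a point): Hook 4 of four, 60 mm apart (1 is rightmost seen from the robot): a point on the axis of its level shank, a 7 mm rod, 175 mm above the table, 110 mm inside the front plane; cabinet axes. The shank reaches 34 mm deeper, to a rail, and 35 mm nearer the front, then turns up: its tip ends 47 mm nearer the front, 26 mm higher than this point. A hung ring's centre rests about 9 mm lower.
- fascia (a point): Middle of the lower edge of the cabinet's fascia, on the front plane, 190 mm above the table. The fascia, 5 mm thick, hangs from the roof over the whole opening, lower than the hook tips: a key gets in and over a hook only tilted, ring end up (about 25 degrees). Axes are the cabinet's: x straight in, y along the front to the left, z up.
- cabinet: The fixed key cabinet: grey steel, open front towards the robot, clear roof (underside 244 mm up), back open below the hook rail; 300 wide, 150 deep, 250 mm high, floor 12 mm thick. Origin: centre of its underside; x points straight in, y along the front to the left. A 12 mm thick base plate, 200 mm wide, runs 130 mm out in front and bears the clips.
- bar_seat (a point): Point midway between the two clips at the height of the seated bar's axis, 45 mm above the table, 105 mm in front of the cabinet's front plane; cabinet axes (the bar lies along y). The clips stand 75 mm to either side along y, each 14 mm wide; between them there is only the base plate, 12 mm thick.
- clip_left (a point): The left clip (+y side): axis of the seated bar in it. A black fork open at the top, slot 16 mm wide along x, its cheek on the robot's side up to 72 mm high with a flared top; on the cabinet's side a sprung jaw whose roller leans over the slot 48 to 58 mm above the table: the bar must be pressed straight down past it, with about 5 N a clip.
- clip_right (a point): The right clip (-y side): axis of the seated bar in it. A black fork open at the top, slot 16 mm wide along x, its cheek on the robot's side up to 72 mm high with a flared top; on the cabinet's side a sprung jaw whose roller leans over the slot 48 to 58 mm above the table: the bar must be pressed straight down past it, with about 5 N a clip.
- bar_mid (a point): Middle of the loose retaining bar, on its axis: a bare aluminium rod 14 mm thick along its y, 240 mm long between square 20 mm black rubber end caps, 264 mm over all; 140 g. It starts lying flat on the table, this point 10 mm up, away from the cabinet.
- jaw_left (a joint): Sprung jaw of the left clip (seen from the robot): 0 = closed (its rest), grows to about 0.1 rad while the bar passes and springs back by itself; at most 0.5.
- jaw_right (a joint): Sprung jaw of the right clip (seen from the robot): 0 = closed (its rest), grows to about 0.1 rad while the bar passes and springs back by itself; at most 0.5.
- jar: Bystander, to be left alone: a closed glass jar, 60 mm across and 80 mm tall. Origin at the centre of its underside.
- tape: Bystander, to be left alone: a roll of brown tape lying flat, 90 mm across and 24 mm tall. Origin at the centre of its underside.
- mug: Bystander, to be left alone: a white mug, 76 mm across and 90 mm tall. Origin at the centre of its underside.
- carton: Bystander, to be left alone: a small brown carton, 70 x 50 x 45 mm. Origin at the centre of its underside.
Not all that is in view belongs to the job. Leave any black, orange or yellow look-alike of the part that bears key3_grip alone.

How it is judged:
By the outcome, as a careful person would: the job done as asked, in the order asked, and still so for the second after the job is handed in, with the robot touching nothing.
Of key0, key1, key2, key3 only 3 to 4 are there at a start; the rules pass over those that are not, and their reading is None.
At some moment in a run one of key0, key1, key2, key3, bar may be knocked a few centimetres aside while the robot is not near it.
It also fails if it takes over 210 s, if anything falls off the work surface, if the arm or the gripper's body presses on something with over 40 N, if the wrist force passes 120 N, or if a joint passes its speed limit or range.

## Working session

There is one attempt and no reset: what is moved stays moved. The work goes in short steps, Python scripts to look and compute and a shell command to move; the robot and the scene stay as the last step left them, time stands still between calls to the robot, and variables do not carry over. Pictures are saved under pics/ and viewed, and the job is handed in when it is done.

```bash
ls; mkdir -p pics; python3 - <<'E'
from workcell import sensors,cams,manip
import cv2
print(sensors.get_obs())
for n in ("scene","side","wrist"):
    m=cams.camera_model(n); print(n,m)
    p,d=cams.camera(n); cv2.imwrite(f'pics/{n}0.png',p[...,::-1])
E
```

```text
pics
{'clock': 0.0, 'joint_pos': array([-0.02261306,  0.33288448, -0.06467813,  1.46096467,  0.0215983 ,
        1.34986295, -0.08848389]), 'joint_velocities': array([-0.00140802,  0.00011544, -0.0014955 ,  0.0018542 ,  0.00037188,
        0.00057445, -0.00052182]), 'tau': array([ 4.98105128e-04, -6.25449800e+01,  4.97091911e-02, -3.91610491e+01,
        1.63588714e-02,  9.83294769e-03, -6.01235030e-06]), 'position': array([ 6.24653244e-01, -8.04789193e-06,  2.49496823e-01]), 'ee_rot': array([ 7.07096135e-01,  7.07117069e-01, -5.27910829e-04, -4.77896804e-04]), 'ft_force': array([0.20873654, 0.59347279, 0.04729258]), 'torque': array([ 0.01116911, -0.03402073,  0.02964453]), 'grip_width': 1.0042155013534408}
scene {'intrinsics': array([[585.99372638,   0.        , 305.61032377],
       [  0.        , 585.99372638, 235.95368834],
       [  0.        ,   0.        ,   1.        ]]), 'k1': -0.15455513602062326, 'view': array([[-7.28211998e-01,  6.85349941e-01, -1.65646245e-03,
         4.55504424e-01],
       [ 5.06963906e-01,  5.37040062e-01, -6.74222196e-01,
        -1.46916136e-01],
 
[... 481 characters left out ...]
7102157 ,  0.26305728],
       [ 0.42844033,  0.56651251, -0.70391936,  1.12233946],
       [ 0.        ,  0.        ,  0.        ,  1.        ]])}
wrist {'intrinsics': array([[424.72275309,   0.        , 322.60883604],
       [  0.        , 424.72275309, 243.70571004],
       [  0.        ,   0.        ,   1.        ]]), 'k1': -0.0898426810528089, 'view': array([[ 9.99997357e-01, -1.20677703e-03, -1.95710908e-03,
        -6.23320757e-01],
       [-5.11879095e-04, -9.46676786e-01,  3.22184420e-01,
        -4.06749530e-02],
       [-2.24155449e-03, -3.22182566e-01, -9.46674902e-01,
         3.81143528e-01],
       [ 0.00000000e+00,  0.00000000e+00,  0.00000000e+00,
         1.00000000e+00]])}
```

View pics/scene0.png

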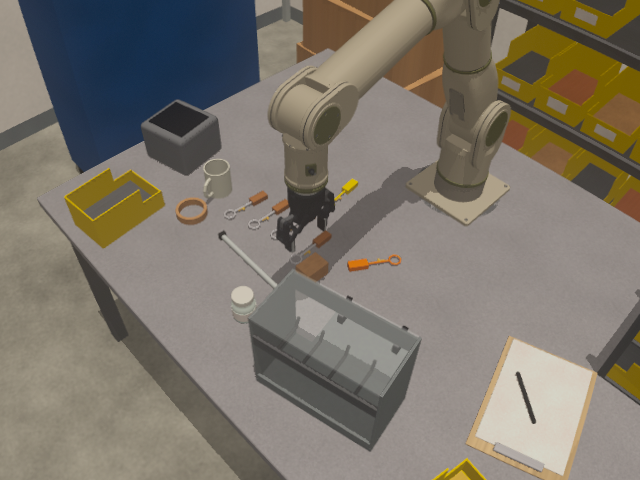

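View pics/side0.png

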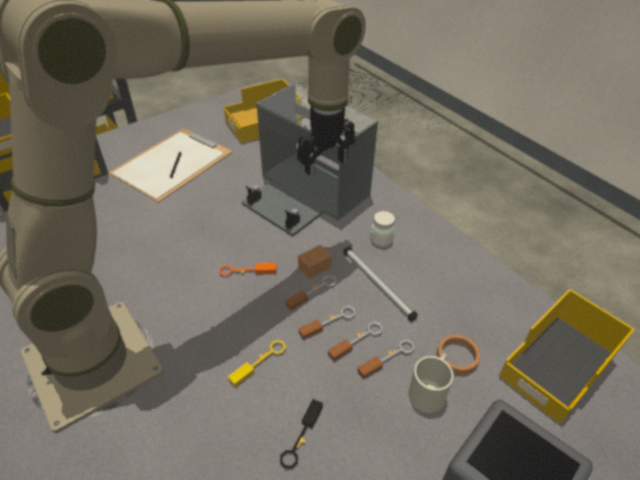

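View pics/wrist0.png

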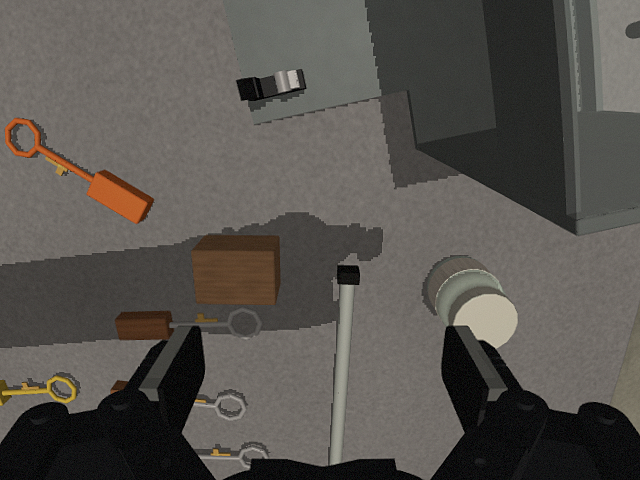

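```bash
cat > h.py <<'E'
import numpy as np,cv2
from scipy.spatial.transform import Rotation as R
from workcell import sensors,cams,manip
def ray(m,u,v):
    K=m['intrinsics'];xd=(u-K[0,2])/K[0,0];yd=(v-K[1,2])/K[1,1]
    x,y=xd,yd
    for _ in range(30):
        f=1+m['k1']*(x*x+y*y); x,y=xd/f,yd/f
    V=np.array(m['view']);Rm=V[:3,:3];c=-Rm.T@V[:3,3]
    return c,Rm.T@np.array([x,y,1.0])
def onz(m,u,v,z):
    c,d=ray(m,u,v); return c+d*(z-c[2])/d[2]
def two(m1,p1,m2,p2):
    c1,d1=ray(m1,*p1);c2,d2=ray(m2,*p2)
    s=np.linalg.lstsq(np.c_[d1,-d2],c2-c1,rcond=None)[0]
    a=c1+s[0]*d1;b=c2+s[1]*d2
    return (a+b)/2,np.linalg.norm(a-b)
def proj(m,p):
    V=np.array(m['view']);q=V[:3,:3]@np.asarray(p)+V[:3,3];x,y=q[:2]/q[2];f=1+m['k1']*(x*x+y*y)
    K=m['intrinsics'];return np.array([K[0,0]*x*f+K[0,2],K[1,1]*y*f+K[1,2]])
def snap(n,name=None,crop=None,scale=1):
    m=cams.camera_model(n);p,d=cams.camera(n);b=p[...,::-1].copy()
    if name:
        q=b if crop is None else b[crop[1]:crop[3],crop[0]:crop[2]]
        cv2.imwrite(f'pics/{name}.png',cv2.resize(q,None,fx=scale,fy=scale,interpolation=cv2.INTER_CUBIC))
    return m,b,d
def st():
    o=sensors.get_obs();return o
E
python3 - <<'E'
from h import *
b=cv2.imread('pics/side0.png');m=cams.camera_model('side')
hsv=cv2.cvtColor(b,cv2.COLOR_BGR2HSV)
for n in('side','scene','wrist'):
    b=cv2.imread(f'pics/{n}0.png');m=cams.camera_model(n);hsv=cv2.cvtColor(b,cv2.COLOR_BGR2HSV)
    k=cv2.inRange(hsv,(3,90,40),(14,215,190))
    N,l,s,c=cv2.connectedComponentsWithStats(k)
    for i in range(1,N):
        if 40<s[i,4]<3000: print(n,s[i],c[i].round(1),onz(m,*c[i],.013).round(3))
for n,c in(('side',(220,60,420,260)),('scene',(230,250,430,450))):
    b=cv2.imread(f'pics/{n}0.png');q=b[c[1]:c[3],c[0]:c[2]]
    cv2.imwrite(f'pics/{n}0c.png',cv2.resize(q,None,fx=3,fy=3,interpolation=cv2.INTER_CUBIC))
b=cv2.imread('pics/side0.png')[240:440,200:450];cv2.imwrite('pics/side0k.png',cv2.resize(b,None,fx=3,fy=3,interpolation=cv2.INTER_CUBIC))
E
```

```text
side [299 246  32  32 557] [314.1 261.3] [ 0.553 -0.053  0.013]
side [218 262  59  14 260] [246.7 269.5] [0.4   0.023 0.013]
side [286 291  22  19 236] [296.2 300. ] [ 0.445 -0.129  0.013]
side [299 320  24  19 266] [310.3 328.7] [ 0.424 -0.215  0.013]
side [437 335  43  40 498] [461.3 352.4] [ 0.652 -0.459  0.013]
side [328 340  24  20 277] [339.6 349.3] [ 0.443 -0.297  0.013]
side [358 357  25  21 293] [369.7 366.7] [ 0.468 -0.368  0.013]
scene [ 301    0   68   54 2277] [327.2  24.8] [-0.408 -0.966  0.013]
scene [341   0  46  17 300] [367.1   5.5] [-0.666 -0.976  0.013]
scene [ 384   29   60   60 1399] [418.3  61.5] [-0.458 -0.522  0.013]
scene [297  45  18  17 135] [302.6  53.2] [-0.173 -0.865  0.013]
scene [549  69  49  36 972] [575.2  86.6] [-0.783 -0.017  0.013]
scene [409  75  37  33 568] [431.1  91.2] [-0.332 -0.362  0.013]
scene [502 120  27  31 503] [514.5 134.7] [-0.34  -0.015  0.013]
scene [532 143  39  30 303] [550.  157.3] [-0.327  0.13   0.013]
scene [615 189  25  33 499] [630.2 204.2] [-0.326  0.419  0.013]
scene [249 191  19  15 156] [258.3 197.6] [ 0.472 -0.362  0.013]
scene [178 199  26  17 135] [189.4 204. ] [ 0.633 -0.479  0.013]
scene [272 199  17  15 152] [280.8 206.3] [ 0.449 -0.291  0.013]
scene [176 209  31  15 147] [192.5 219. ] [ 0.662 -0.424  0.013]
scene [313 231  18  17 172] [321.8 238.6] [ 0.45  -0.122  0.013]
scene [296 252  32  29 557] [313.3 266.5] [ 0.535 -0.067  0.013]
scene [347 254  54  18 153] [370.7 264.6] [0.422 0.031 0.013]
wrist [   5  118  149  106 2746] [ 91.4 179.6] [0.421 0.021 0.013]
wrist [ 115  311   59   29 1461] [143.8 325.3] [ 0.448 -0.123  0.013]
wrist [111 380  17  14 121] [118.2 386.1] [ 0.409 -0.197  0.013]
```

View pics/side0c.png

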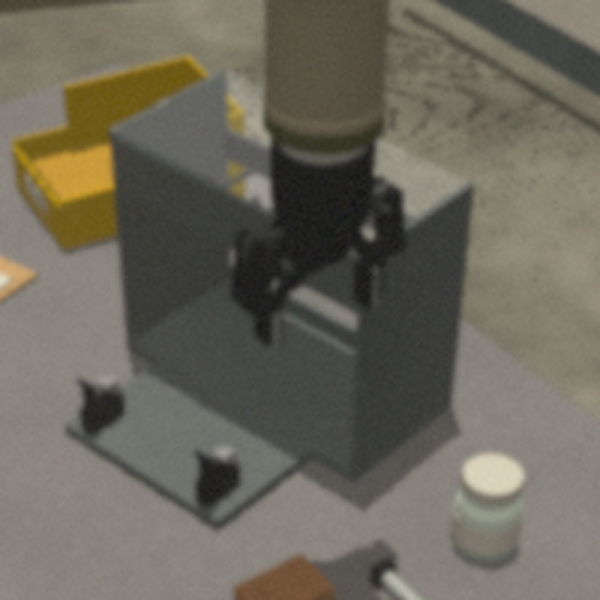

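View pics/scene0c.png

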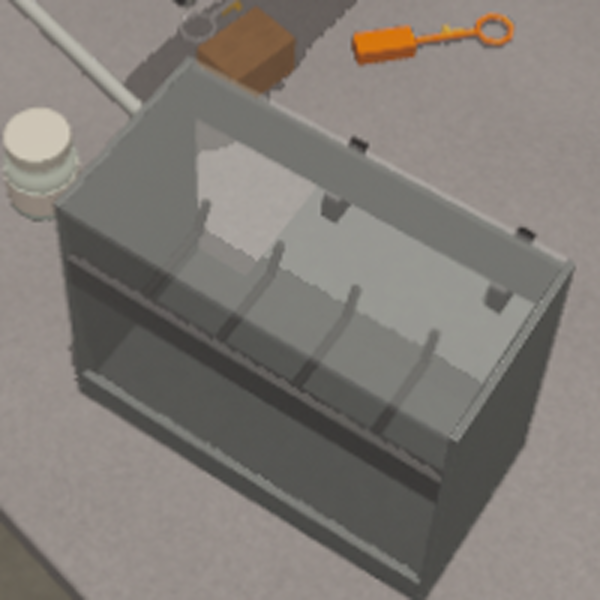

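View pics/side0k.png

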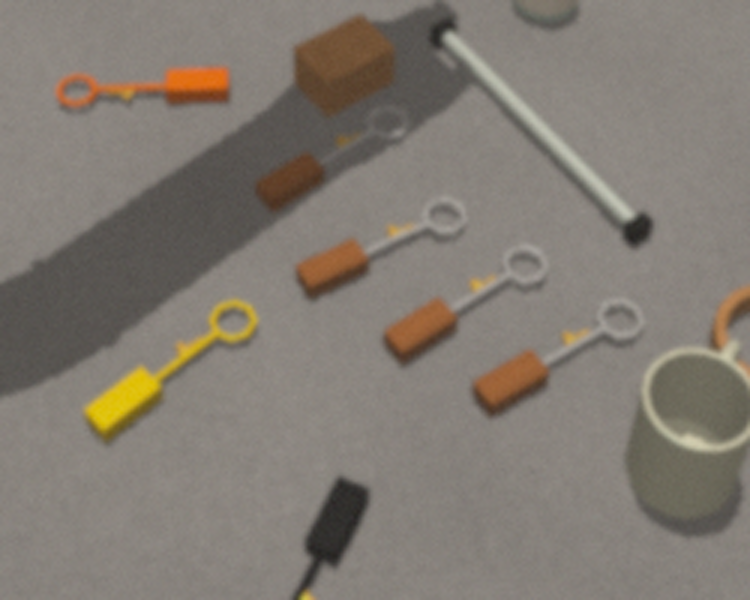

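```bash
python3 - <<'E'
from h import *
m=cams.camera_model('scene');ms=cams.camera_model('side')
f=lambda x,y:(x/3+230,y/3+250)
g=lambda x,y:(x/3+220,y/3+60)
C=[onz(m,*f(*p),.25) for p in((192,60),(572,263),(455,440),(60,207))]
print(np.round(C,4),[np.linalg.norm(C[i]-C[(i+1)%4]) for i in range(4)])
C2=[onz(ms,*g(*p),.25) for p in((112,130),(225,72),(472,187),(358,255))]
print(np.round(C2,4),[np.linalg.norm(C2[i]-C2[(i+1)%4]) for i in range(4)])
# base plate corners top z=.012 side crop
B=[onz(ms,*g(*p),.012) for p in((67,428),(217,522),(300,463),(140,375))]
print(np.round(B,4))
# rings side view
k=lambda x,y:(x/3+200,y/3+240)
rg=[(389,123),(445,216),(525,265),(620,319)]
hd=[(289,181),(332,268),(420,330),(510,381)]
for r,h in zip(rg,hd):
    a=onz(ms,*k(*r),.009);b=onz(ms,*k(*h),.013);print('key',b.round(4),a.round(4),np.linalg.norm((a-b)[:2]),np.degrees(np.arctan2(*(a-b)[1::-1])))
print('bar',[onz(ms,*k(*p),.012).round(3) for p in((445,32),(637,228))])
# hook tips through scene view: z=.201 
print('tips',[onz(m,*f(*p),.201).round(4) for p in((206,204),(280,246),(355,290),(434,334))])
E
```

```text
[[0.7061 0.0513 0.25  ]
 [0.6439 0.3367 0.25  ]
 [0.788  0.3677 0.25  ]
 [0.8499 0.0828 0.25  ]] [np.float64(0.2920916066235541), np.float64(0.14742248648920547), np.float64(0.29150469949491387), np.float64(0.1472459177320364)]
[[0.6413 0.3287 0.25  ]
 [0.7843 0.3568 0.25  ]
 [0.8426 0.0682 0.25  ]
 [0.7001 0.0456 0.25  ]] [np.float64(0.14575155301747675), np.float64(0.2943816887508727), np.float64(0.14434086537457086), np.float64(0.2891521944623214)]
[[0.5224 0.2502 0.012 ]
 [0.5647 0.0617 0.012 ]
 [0.6712 0.0812 0.012 ]
 [0.6211 0.277  0.012 ]]
key [ 0.4445 -0.1298  0.013 ] [ 0.5466 -0.1258  0.009 ] 0.10226374036181593 2.219109987037765
key [ 0.4232 -0.2167  0.013 ] [ 0.5241 -0.2266  0.009 ] 0.10144973094872953 -5.5973786958337275
key [ 0.4427 -0.2984  0.013 ] [ 0.544  -0.2981  0.009 ] 0.10123900984888025 0.14502368059071352
key [ 0.4679 -0.369   0.013 ] [ 0.5687 -0.3756  0.009 ] 0.10097464756561453 -3.7391523404032943
bar [array([ 0.647, -0.074,  0.012]), array([ 0.635, -0.324,  0.012])]
tips [array([0.7575, 0.1202, 0.201 ]), array([0.7447, 0.1786, 0.201 ]), array([0.7331, 0.2366, 0.201 ]), array([0.7201, 0.2945, 0.201 ])]
```

```bash
python3 -m jog '[[[-0.02,-0.05,0.02],[0,0,0.185],100],[[-0.02,-0.05,0.02],[0,0,0.185],100],[[-0.02,-0.05,0.02],[0,0,0.185],100],[[-0.02,-0.05,0],[0,0,0.185],100],[[-0.02,-0.05,0],[0,0,0.185],100]]' 60; python3 -m jog '[[[-0.02,0,0],[0,0,0.185],100],[[0,0,0],[0,0,0.185],80],[[0,0,0],[0,0,0.185],60],[[0,0,0],[0,0,0.1],60],[[0,0,0],[0,0,0],60]]'
python3 - <<'E'
from h import *
m,b,d=snap('wrist','w1');print(st()['position'],st()['ee_rot'])
import pickle;pickle.dump((m,b,d),open('w1.pkl','wb'))
E
```

```text
clock: 0.78
position: [0.5236, -0.2467, 0.3089]
ee_rot: [0.318, 0.948, -0.002, -0.001]
ft_force: [0.4, 0.5, 0.9]
grip_width: 1.002
clock: 1.4
position: [0.4993, -0.2527, 0.3079]
ee_rot: [-0.008, 1.0, -0.003, -0.002]
ft_force: [-0.3, -0.1, 0.2]
grip_width: 0.603
[ 0.49930326 -0.25268874  0.30787457] [-0.00720433  0.9999687  -0.00281486 -0.00166355]
```

View pics/w1.png

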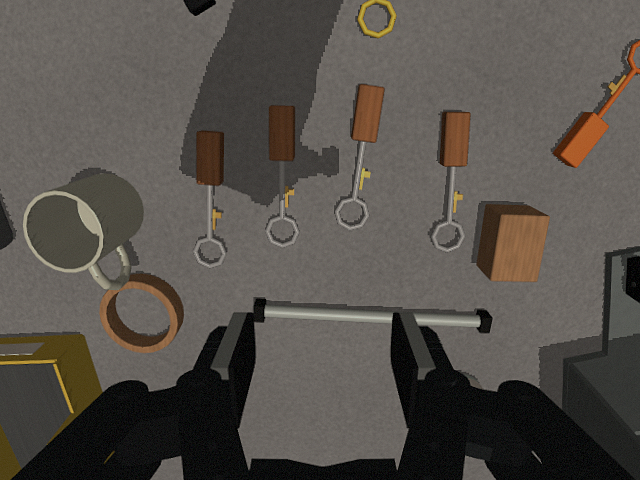

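```bash
cat > keys.py <<'E'
from h import *
def blocks(m,b,lo=300,hi=6000):
    hsv=cv2.cvtColor(b,cv2.COLOR_BGR2HSV)
    k=cv2.inRange(hsv,(3,90,35),(14,215,200))
    N,l,s,c=cv2.connectedComponentsWithStats(k);out=[]
    for i in range(1,N):
        if lo<s[i,4]<hi:
            v=np.mean(hsv[l==i],axis=0)
            pts=np.argwhere(l==i)[:,::-1]
            w=np.array([onz(m,*p,.014)[:2] for p in pts])
            r=cv2.minAreaRect((w*1000).astype(np.float32))
            cc,ss,V=cv2.PCACompute2(w,mean=None)[0][0],None,cv2.PCACompute(w,mean=None)[1][0]
            if V[0]<0:V=-V
            out.append((c[i].round(0),np.round(r[0],1),np.round(r[1],1),round(np.degrees(np.arctan2(V[1],V[0])),1),v.round(0)))
    return out
if __name__=='__main__':
    import pickle;m,b,d=pickle.load(open('w1.pkl','rb'))
    for o in blocks(m,b):print(*o)
    for p in((210,252),(283,230),(352,213),(447,236)):
        print('ring',onz(m,*p,.009).round(4))
    print('bar',[onz(m,*p,.012).round(4) for p in((258,310),(486,321))])
E
python3 keys.py
```

```text
[592. 124.] [409.2  22.2] [ 32.8 133.6] -29.2 [ 11. 193. 152.]
[367. 113.] [ 425.1 -212.7] [24.6 52.2] -5.9 [ 12. 157. 118.]
[281. 133.] [ 444.8 -294. ] [24.4 52. ] -0.7 [ 12. 159.  69.]
[455. 138.] [ 447.5 -126.9] [51.7 27.8] 2.6 [ 12. 157. 111.]
[209. 157.] [ 469.4 -365.6] [27.2 53.1] -4.4 [ 12. 160.  68.]
[514. 244.] [553.1 -53.7] [71.2 84.6] 16.2 [ 13. 132. 120.]
[142. 315.] [ 644.7 -455.1] [ 89.6 103.5] -45.9 [ 13. 133. 105.]
ring [ 0.5691 -0.3728  0.009 ]
ring [ 0.5435 -0.2944  0.009 ]
ring [ 0.5241 -0.2234  0.009 ]
ring [ 0.5471 -0.1227  0.009 ]
bar [array([ 0.6352, -0.3233,  0.012 ]), array([ 0.6456, -0.0677,  0.012 ])]
```

```bash
cat > d.py <<'E'
# usage: d.py x y z yawdeg tiltdeg -> delta of TCP to target
import sys
from h import *
x,y,z,yaw,tilt=map(float,sys.argv[1:6])
o=st();Rk=R.from_euler('z',yaw,degrees=True)*R.from_euler('y',-tilt,degrees=True)
Rt=Rk*R.from_matrix(np.diag([-1,1,-1]))
Rc=R.from_quat(o['ee_rot'])
print('pos',o['position'].round(4),'d',(np.array([x,y,z])-o['position']).round(4),'rot',(Rt*Rc.inv()).as_rotvec().round(4),'F',o['ft_force'].round(1),'g',round(o['grip_width'],3),'t',round(o['clock'],2))
E
python3 -m jog '[[[-0.017,0.042,-0.05],[0,0,0.028],60],[[-0.017,0.042,-0.05],[0,0,0],60],[[-0.017,0.042,-0.05],[0,0,0],60],[[0,0,0],[0,0,0],60],[[0,0,0],[0,0,0],60]]'; python3 d.py .4475 -.1265 .023 2.4 0; python3 -c "
from h import *
m,b,d=snap('wrist','w2')
from keys import blocks
for o in blocks(m,b):print(*o)"
```

```text
clock: 2.08
position: [0.4497, -0.1325, 0.1646]
ee_rot: [-0.015, 1.0, -0.004, -0.001]
ft_force: [0.3, 1.1, -0.0]
grip_width: 0.599
pos [ 0.4497 -0.1325  0.1646] d [-0.0022  0.006  -0.1416] rot [ 0.0072 -0.0015  0.0114] F [ 0.3  1.1 -0. ] g 0.599 t 2.08
[551. 190.] [403.2  25.6] [ 35.4 141.8] -31.8 [ 11. 193. 160.]
[205. 189.] [ 424.3 -211.2] [26.9 54.2] -7.9 [ 12. 158.  70.]
[ 92. 215.] [ 443.7 -291.7] [31.5 54.9] -3.6 [ 12. 157. 102.]
[334. 225.] [ 446.  -125.6] [54.5 24. ] 2.0 [ 12. 157.  93.]
[ 13. 247.] [ 469.1 -355.2] [25.2 59.8] -11.7 [ 12. 159.  87.]
[390. 381.] [558.  -78.2] [103.4  19.1] 8.4 [ 13. 132. 100.]
[446. 336.] [525.8 -40.6] [73.7 25.7] 37.6 [ 13. 132. 101.]
[  5. 428.] [ 643.2 -407.9] [13.8 68.4] -17.6 [ 13. 133.  65.]
```

View pics/w2.png

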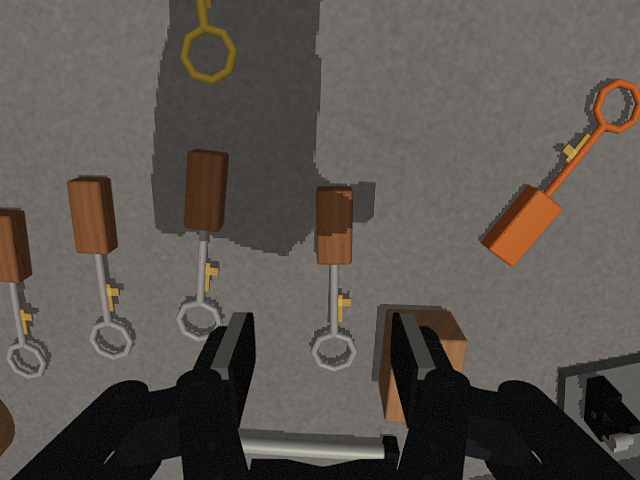

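```bash
python3 -m jog '[[[-0.003,0.006,-0.05],[0.007,0,0.008],60],[[0,0,-0.045],[0,0,0],60],[[0,0,-0.03],[0,0,0],60],[[0,0,-0.01],[0,0,0],60],[[0,0,0],[0,0,0],60]]'; python3 d.py .4465 -.126 .023 2.2 0
```

```text
clock: 2.75
position: [0.453, -0.1314, 0.0317]
ee_rot: [-0.015, 1.0, -0.002, 0.005]
ft_force: [0.5, 0.4, 0.8]
grip_width: 0.601
pos [ 0.453  -0.1314  0.0317] d [-0.0065  0.0054 -0.0087] rot [0.0031 0.0101 0.0091] F [0.5 0.4 0.8] g 0.601 t 2.75
```

```bash
python3 -m jog '[[[-0.007,0.006,0],[0.003,0.01,0.009],60],[[0,0,0],[0,0,0],60]]'; python3 d.py .4465 -.126 .023 2.2 0;python3 -m jog '[[[0,0,-0.008],[0,0,0],60],[[0,0,0],[0,0,0],60]]'; python3 d.py .4465 -.126 .023 2.2 0
```

```text
clock: 3.0
position: [0.4473, -0.1256, 0.0341]
ee_rot: [-0.019, 1.0, -0.0, 0.001]
ft_force: [0.0, 1.2, 0.1]
grip_width: 0.599
pos [ 0.4473 -0.1256  0.0341] d [-0.0008 -0.0004 -0.0111] rot [0.0008 0.0029 0.0003] F [0.  1.2 0.1] g 0.599 t 3.0
clock: 3.25
position: [0.448, -0.1257, 0.0266]
ee_rot: [-0.019, 1.0, -0.001, 0.002]
ft_force: [-0.6, 0.0, -0.5]
grip_width: 0.599
pos [ 0.448  -0.1257  0.0266] d [-0.0015 -0.0003 -0.0036] rot [0.0015 0.0049 0.0001] F [-0.6  0.  -0.5] g 0.599 t 3.25
```

```bash
python3 -m jog '[[[-0.001,0,-0.004],[0.001,0.004,0],60],[[0,0,0],[0,0,0],10],[[0,0,0],[0,0,0],10],[[0,0,0],[0,0,0],10],[[0,0,0],[0,0,0],10]]' 60; python3 d.py .4465 -.126 .023 2.2 0
```

```text
clock: 3.88
position: [0.4472, -0.1258, 0.0226]
ee_rot: [-0.019, 1.0, -0.0, 0.0]
ft_force: [0.2, 0.0, -0.8]
grip_width: 0.265
pos [ 0.4472 -0.1258  0.0226] d [-0.0007 -0.0002  0.0004] rot [0.0004 0.0008 0.0003] F [ 0.2  0.  -0.8] g 0.265 t 3.88
```

```bash
cat > r.py <<'E'
# r.py hook s_mm ringz_mm tilt [dy_mm] : ring centre at s mm inside front plane on hook column; prints delta of TCP
import sys,json
from h import *
C=json.load(open('cab.json'))  # cx,cy (front plane mid),yaw
off=json.load(open('grasp.json')) # a: ahead of tcp along tool z to key axis, l: along key x TCP->ring
def target(hk,s,z,tilt,dy=0):
    yaw=C['yaw'];ux=np.array([np.cos(np.radians(yaw)),np.sin(np.radians(yaw)),0]);uy=np.array([-ux[1],ux[0],0])
    ring=np.array([C['x'],C['y'],0])+ux*s/1e3+uy*((-90+60*hk+dy)/1e3)+np.array([0,0,z/1e3])
    Rk=R.from_euler('z',yaw,degrees=True)*R.from_euler('y',-tilt,degrees=True)
    Rt=Rk*R.from_matrix(np.diag([-1,1,-1]))
    T=Rt.as_matrix();return ring-off['a']*T[:,2]+off['l']*T[:,0]-off.get('b',0)*T[:,1],Rt
if __name__=='__main__':
    a=list(map(float,sys.argv[1:]))
    p,Rt=target(*a);o=st();Rc=R.from_quat(o['ee_rot'])
    print('pos',o['position'].round(4),'tgt',p.round(4),'d',(p-o['position']).round(4),'rot',(Rt*Rc.inv()).as_rotvec().round(3),'F',o['ft_force'].round(1),'g',round(o['grip_width'],3),'t',round(o['clock'],2))
E
python3 - <<'E'
import json,numpy as np
y=np.radians(12.3);c=np.array([.747,.2096])-.075*np.array([np.cos(y),np.sin(y)])
json.dump(dict(x=c[0],y=c[1],yaw=12.3),open('cab.json','w'));json.dump(dict(a=.014,l=.1),open('grasp.json','w'));print(c)
E
python3 -m jog '[[[0,0,0.05],[0,0,0],10],[[0,0,0.06],[0,0,0.0],10],[[0,0.03,0.06],[0,0,0.04],10],[[0,0.05,0.03],[0,0,0.04],10],[[0,0.05,0],[0,0,0.04],10]]'
python3 -m jog '[[[0,0.03,0],[0,0,0.04],10],[[0,0,0],[0,0,0],10],[[0,0,0],[0,0,0],10]]'
python3 r.py 0 -30 205 25
python3 - <<'E'
from h import *
m,b,d=snap('wrist','w3')
import pickle;pickle.dump((m,b,d),open('w3.pkl','wb'))
E
```

```text
[0.67372158 0.19362272]
clock: 4.5
position: [0.445, 0.0024, 0.2237]
ee_rot: [-0.077, 0.997, -0.0, -0.0]
ft_force: [0.6, 0.4, -1.5]
grip_width: 0.266
clock: 4.88
position: [0.4447, 0.0354, 0.2233]
ee_rot: [-0.1, 0.995, -0.0, -0.0]
ft_force: [0.2, -0.2, -1.5]
grip_width: 0.261
pos [0.4447 0.0354 0.2233] tgt [0.5693 0.0787 0.1754] d [ 0.1246  0.0433 -0.0479] rot [ 0.091 -0.428  0.014] F [ 0.2 -0.2 -1.5] g 0.261 t 4.88
```

View pics/w3.png

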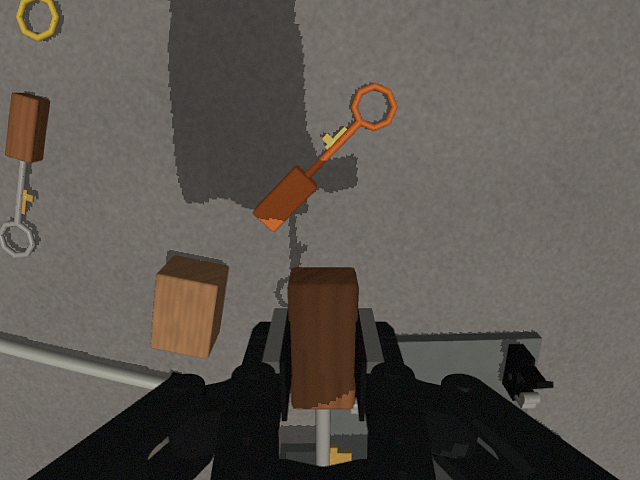

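```bash
python3 - <<'E'
from h import *
import pickle,json
m,b,d=pickle.load(open('w3.pkl','rb'));C=json.load(open('cab.json'))
print(onz(m,540,334,.012),onz(m,420,337,.012))
y=np.radians(C['yaw']);ux=np.array([np.cos(y),np.sin(y)]);uy=np.array([-ux[1],ux[0]])
print(np.array([C['x'],C['y']])-.13*ux+.1*uy)
m0=cams.camera_model('wrist')
b0=cv2.imread('pics/wrist0.png')
# wrist0 view
m=dict(m0);m['view']=np.array([[9.99997357e-01,-1.20677703e-03,-1.95710908e-03,-6.23320757e-01],[-5.11879095e-04,-9.46676786e-01,3.22184420e-01,-4.06749530e-02],[-2.24155449e-03,-3.22182566e-01,-9.46674902e-01,3.81143528e-01],[0,0,0,1]])
print('w0 base corner',onz(m,255,124,.012),'pred',np.array([C['x'],C['y']])-.13*ux-.1*uy)
print('pt on base right edge',onz(m,380,97,.012),'floor front-right corner',onz(m,415,148,0.012),onz(m,395,187,0.0))
print('side wall',onz(m,577,233,0), np.array([C['x'],C['y']])-.15*uy, np.array([C['x'],C['y']])-.15*uy+.15*ux)
pr=lambda p,z:proj(m,[*p,z])
F=np.array([C['x'],C['y']])
for n,p,z in(('base corner',F-.13*ux-.1*uy,.012),('front right bottom',F-.15*uy,0),('front right top',F-.15*uy,.25),('back right bottom',F-.15*uy+.15*ux,0),('clip',F-.105*ux-.075*uy,.072)):print(n,pr(p,z))
E
```

```text
[0.52026494 0.25649692 0.012     ] [0.54380624 0.146242   0.012     ]
[0.52540262 0.26363333]
w0 base corner [0.5675749  0.06526618 0.012     ] pred [0.5680087  0.06822421]
pt on base right edge [0.67003758 0.08655144 0.012     ] floor front-right corner [0.70099665 0.04564562 0.012     ] [0.68776129 0.00997166 0.        ]
side wall [ 0.86509658 -0.03268423  0.        ] [0.70567614 0.04706588] [0.85223298 0.07902044]
base corner [255.36581887 120.32543872]
front right bottom [417.61449111 144.89548123]
front right top [584.57003254 227.54677008]
back right bottom [584.33765834 111.11327967]
clip [268.16291512  78.70680003]
```

```bash
echo '{"x":0.672,"y":0.191,"yaw":12.2}' > cab.json
python3 -m jog '[[[0.02,0.01,0],[0.03,-0.15,0.005],10],[[0.03,0.015,-0.02],[0.03,-0.14,0.005],10],[[0.03,0.015,-0.03],[0.03,-0.14,0.005],10],[[0,0,0],[0,0,0],10],[[0,0,0],[0,0,0],10]]'; python3 r.py 0 -30 175 25
```

```text
clock: 5.55
position: [0.5265, 0.0696, 0.1721]
ee_rot: [-0.1, 0.97, 0.022, 0.219]
ft_force: [-0.3, 0.1, -0.2]
grip_width: 0.262
pos [0.5265 0.0696 0.1721] tgt [0.5673 0.0763 0.1454] d [ 0.0409  0.0067 -0.0267] rot [-0.001  0.008  0.007] F [-0.3  0.1 -0.2] g 0.262 t 5.55
```

```bash
python3 -m jog '[[[0,0,-0.028],[0,0,0],10],[[0.02,0.003,0],[0,0.004,0.007],10],[[0.018,0.003,0],[0,0,0],10],[[0,0,0],[0,0,0],10]]'; python3 r.py 0 -30 175 25
python3 - <<'E'
from h import *
m,b,d=snap('scene','s1',(220,170,420,370),3)
m,b,d=snap('side','d1',(230,100,430,300),3)
E
```

```text
clock: 6.05
position: [0.5666, 0.0717, 0.1485]
ee_rot: [-0.101, 0.971, 0.021, 0.214]
ft_force: [-0.9, 0.1, -0.7]
grip_width: 0.262
pos [0.5666 0.0717 0.1485] tgt [0.5673 0.0763 0.1454] d [ 0.0008  0.0046 -0.0031] rot [ 0.003 -0.003  0.005] F [-0.9  0.1 -0.7] g 0.262 t 6.05
```

View pics/s1.png

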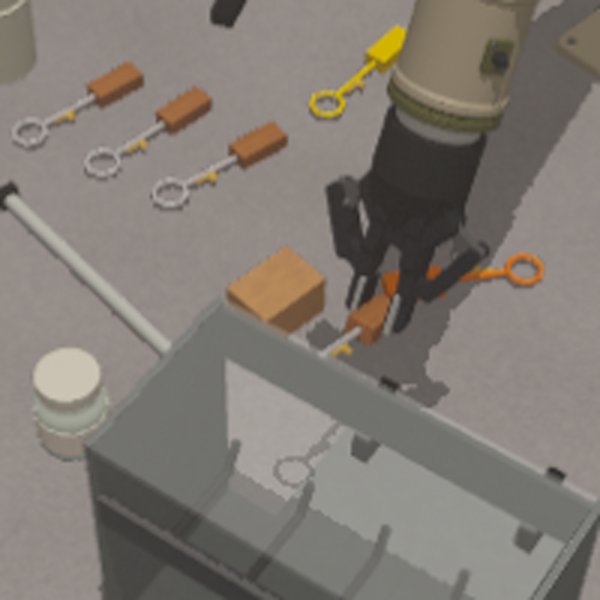

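View pics/d1.png

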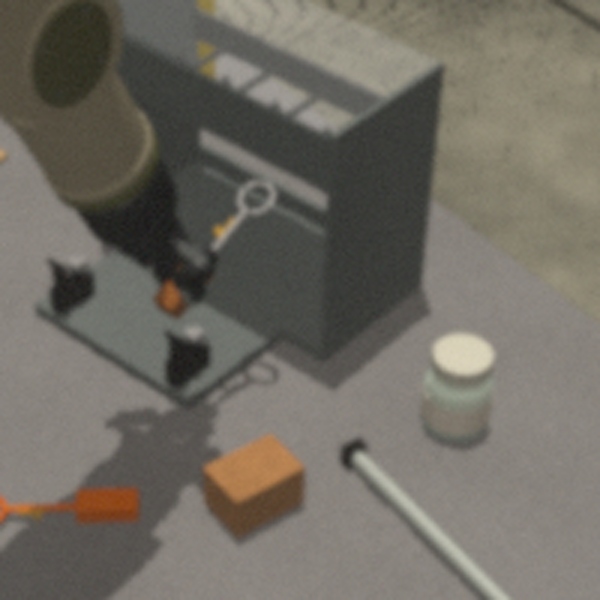

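```bash
cat > ring.py <<'E'
import sys,json
from h import *
def fk():
    off=json.load(open('grasp.json'));o=st();T=R.from_quat(o['ee_rot']).as_matrix()
    return o['position']+off['a']*T[:,2]-off['l']*T[:,0]+off.get('b',0)*T[:,1]
def cabf(p):
    C=json.load(open('cab.json'));y=np.radians(C['yaw']);q=np.array(p[:2])-[C['x'],C['y']]
    return np.array([q[0]*np.cos(y)+q[1]*np.sin(y),-q[0]*np.sin(y)+q[1]*np.cos(y),p[2]]).round(4)
E
python3 - <<'E'
from ring import *
m=cams.camera_model('scene');ms=cams.camera_model('side')
p,e=two(m,(318.3,327),ms,(315.7,165.7));print(p,e,'fk',fk());print(cabf(p),cabf(fk()))
print(proj(m,fk()),proj(ms,fk()))
E
```

```text
[0.70454533 0.13503487 0.13076795] 0.015169788964589218 fk [0.66018922 0.09172527 0.17745819]
[ 0.02   -0.0616  0.1308] [-0.0325 -0.0945  0.1775]
[322.94476    290.48393325] [314.82875834 165.61159991]
```

```bash
python3 -m jog '[[[0.002,0.005,-0.004],[0,0,0.004],10],[[0.012,0.003,0],[0,0,0],10],[[0.012,0.003,0],[0,0,0],10],[[0,0,0],[0,0,0],10]]'; python3 r.py 0 20 178 25
```

```text
clock: 6.65
position: [0.5928, 0.0831, 0.1447]
ee_rot: [-0.103, 0.971, 0.021, 0.214]
ft_force: [0.0, 0.0, -0.6]
grip_width: 0.262
pos [0.5928 0.0831 0.1447] tgt [0.6162 0.0869 0.1484] d [0.0234 0.0038 0.0037] rot [ 0.004 -0.003  0.001] F [ 0.   0.  -0.6] g 0.262 t 6.65
```

```bash
python3 -m jog '[[[0.014,0.003,0.001],[0.004,-0.003,0],10],[[0.012,0.002,0.002],[0,0,0],10],[[0,0,0.001],[0,0,0],10]]'; python3 r.py 0 20 178 25; python3 r.py 0 50 206 25;  python3 -c "
from ring import *
print(cabf(fk()))"
```

```text
clock: 7.02
position: [0.6208, 0.0884, 0.1488]
ee_rot: [-0.103, 0.971, 0.023, 0.215]
ft_force: [-0.6, -0.6, -0.8]
grip_width: 0.263
pos [0.6208 0.0884 0.1488] tgt [0.6162 0.0869 0.1484] d [-0.0046 -0.0016 -0.0004] rot [-0.001 -0.     0.001] F [-0.6 -0.6 -0.8] g 0.263 t 7.03
pos [0.6208 0.0884 0.1488] tgt [0.6455 0.0932 0.1764] d [0.0248 0.0048 0.0276] rot [-0.001 -0.     0.001] F [-0.6 -0.6 -0.8] g 0.263 t 7.03
[ 0.0248 -0.0896  0.1784]
```

```bash
python3 -m jog '[[[0.01,0.002,0.0125],[0,0,0],10],[[0.01,0.002,0.0125],[0,0,0],10],[[0,0,0],[0,0,0],10]]'; python3 r.py 0 63 210 25;  python3 -c "
from ring import *
print(cabf(fk()));snap('scene','s2',(220,170,420,370),3);snap('side','d2',(230,100,430,300),3)"
```

```text
clock: 7.4
position: [0.6412, 0.0925, 0.1745]
ee_rot: [-0.103, 0.971, 0.023, 0.215]
ft_force: [-0.0, 0.3, -0.0]
grip_width: 0.263
pos [0.6412 0.0925 0.1745] tgt [0.6582 0.0959 0.1804] d [0.0171 0.0035 0.006 ] rot [-0.001 -0.001  0.001] F [-0.   0.3 -0. ] g 0.263 t 7.4
[ 0.0456 -0.09    0.2039]
```

View pics/s2.png

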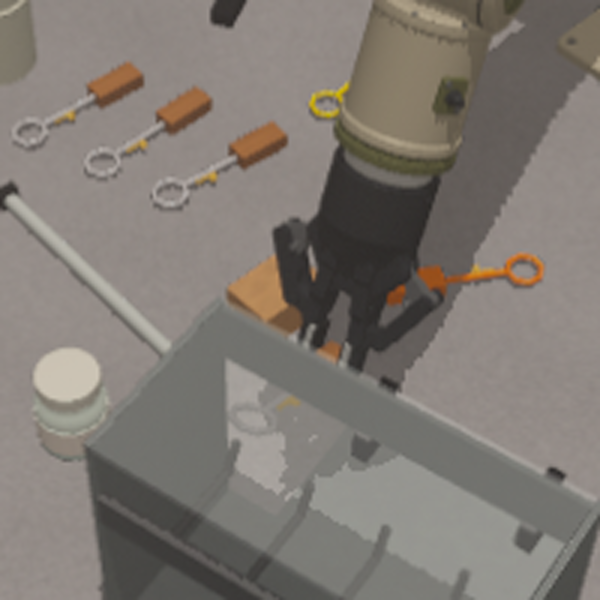

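View pics/d2.png

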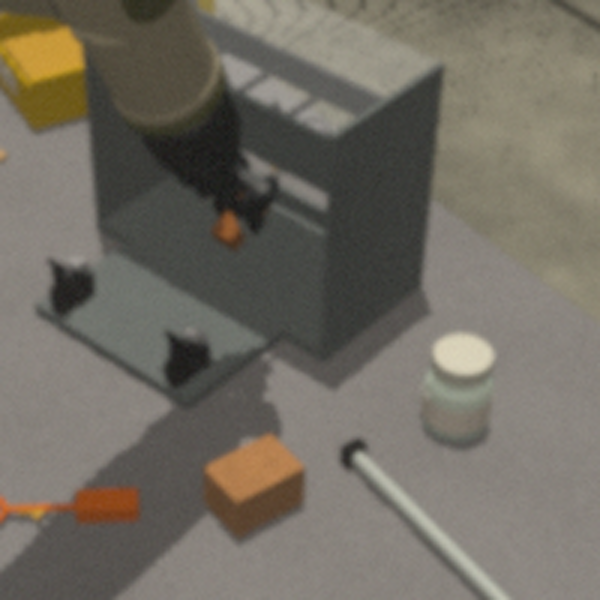

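```bash
python3 - <<'E'
from ring import *
m=cams.camera_model('scene')
f=lambda x,y:(x/3+220,y/3+170)
a=onz(m,*f(252,418),.2039)
print('fk',cabf(fk()),'ring',cabf(a),[ (cabf(onz(m,*f(*p),.201))) for p in((236,443),(309,486),(384,529),(462,573))])
E
```

```text
fk [ 0.0444 -0.0901  0.2023] ring [ 0.0466 -0.0893  0.2039] [array([ 0.068 , -0.0877,  0.201 ]), array([ 0.0689, -0.028 ,  0.201 ]), array([0.0691, 0.0307, 0.201 ]), array([0.069 , 0.0896, 0.201 ])]
```

```bash
echo '{"x":0.6747,"y":0.1925,"yaw":12.2}' > cab.json
python3 -m jog '[[[0.01,0.003,0.008],[0,0,0],10],[[0.01,0.003,0.002],[0,0,0],10],[[0,0,0],[0,0,0],10]]'; python3 r.py 0 63 208 25;  python3 -c "
from ring import *
print(cabf(fk()));snap('scene','s3',(270,270,350,350),7)"
```

```text
clock: 7.88
position: [0.6607, 0.0984, 0.1828]
ee_rot: [-0.103, 0.971, 0.023, 0.213]
ft_force: [-0.3, -0.2, -1.4]
grip_width: 0.265
pos [0.6607 0.0984 0.1828] tgt [0.6609 0.0974 0.1784] d [ 0.0002 -0.001  -0.0044] rot [ 0.    -0.004  0.001] F [-0.3 -0.2 -1.4] g 0.265 t 7.88
[ 0.0631 -0.0892  0.212 ]
```

View pics/s3.png

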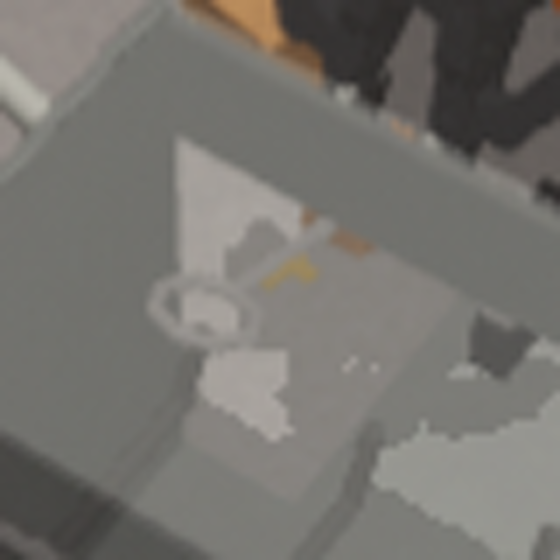

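```bash
python3 -m jog '[[[0.003,0.0,-0.010],[0,0,0],10],[[0,0,0],[0,0,0],10]]'; python3 r.py 0 66 198 25;  python3 -c "
from ring import *
print(cabf(fk()));snap('scene','s4',(270,270,350,350),7)"
```

```text
clock: 8.18
position: [0.663, 0.0981, 0.1713]
ee_rot: [-0.103, 0.971, 0.023, 0.212]
ft_force: [-0.3, -0.1, -0.5]
grip_width: 0.264
pos [0.663  0.0981 0.1713] tgt [0.6639 0.0981 0.1684] d [ 0.0008 -0.     -0.0028] rot [ 0.    -0.006  0.002] F [-0.3 -0.1 -0.5] g 0.264 t 8.18
[ 0.0654 -0.09    0.2003]
```

View pics/s4.png

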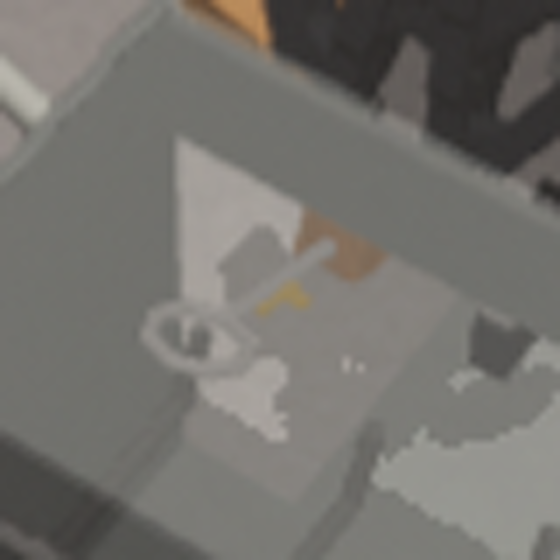

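```bash
cat > path.py <<'E'
import sys
from r import *
# path.py hook s,z,tilt ...
hk=float(sys.argv[1]);o=st();p0=o['position'];R0=R.from_quat(o['ee_rot'])
for a in sys.argv[2:]:
    p,Rt=target(hk,*map(float,a.split(',')));print(a,(p-p0).round(4),(Rt*R0.inv()).as_rotvec().round(3));p0,R0=p,Rt
E
python3 path.py 0 68,192,25 71,185,30 75,178,38 79,173,46 84,170,54 90,168,60
```

```text
68,192,25 [ 0.0025  0.0003 -0.0095] [ 0.    -0.005  0.002]
71,185,30 [ 0.0058  0.0013 -0.0153] [ 0.018 -0.085  0.   ]
75,178,38 [ 0.01    0.0022 -0.0197] [ 0.03  -0.136  0.   ]
79,173,46 [ 0.0116  0.0025 -0.0167] [ 0.03  -0.136 -0.   ]
84,170,54 [ 0.0141  0.003  -0.0135] [ 0.03  -0.136  0.   ]
90,168,60 [ 0.0137  0.003  -0.0089] [ 0.022 -0.102 -0.   ]
```

```bash
python3 -m jog '[[[0.0025,0,-0.009],[0,-0.005,0.002],10],[[0.006,0.001,-0.015],[0.018,-0.085,0],10],[[0,0,0],[0,0,0],10]]'; python3 path.py 0 75,178,38 79,173,46 84,170,54 90,168,60;  python3 -c "
from ring import *
print(cabf(fk()));snap('scene','s5',(270,270,350,350),7)"
```

```text
clock: 8.6
position: [0.6718, 0.0991, 0.1465]
ee_rot: [-0.103, 0.96, 0.027, 0.258]
ft_force: [0.2, -0.3, 0.1]
grip_width: 0.265
75,178,38 [ 0.0098  0.0029 -0.019 ] [ 0.03  -0.135 -0.001]
79,173,46 [ 0.0116  0.0025 -0.0167] [ 0.03  -0.136 -0.   ]
84,170,54 [ 0.0141  0.003  -0.0135] [ 0.03  -0.136  0.   ]
90,168,60 [ 0.0137  0.003  -0.0089] [ 0.022 -0.102 -0.   ]
[ 0.071  -0.0906  0.1845]
```

View pics/s5.png

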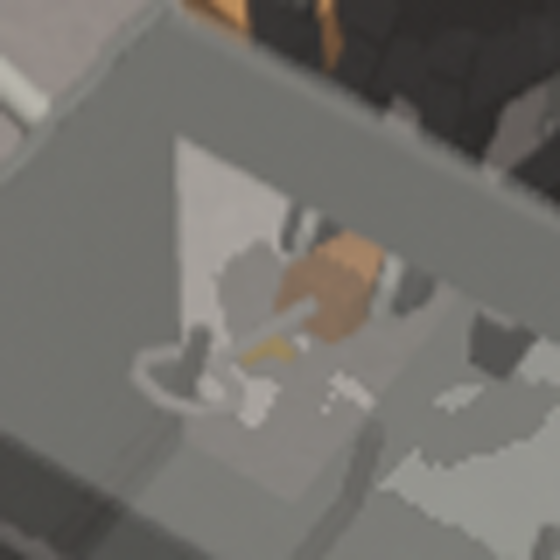

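```bash
python3 -m jog '[[[0.010,0.003,-0.019],[0.03,-0.135,0],10],[[0.0116,0.0025,-0.0165],[0.03,-0.136,0],10],[[0,0,0],[0,0,0],10]]'; python3 path.py 0 84,170,54 90,168,60;  python3 -c "
from ring import *
print(cabf(fk()))"
```

```text
clock: 9.02
position: [0.6864, 0.0922, 0.1231]
ee_rot: [-0.095, 0.937, 0.017, 0.336]
ft_force: [-0.9, 3.1, -0.8]
grip_width: 0.263
84,170,54 [ 0.0209  0.0153 -0.0257] [ 0.082 -0.245  0.027]
90,168,60 [ 0.0137  0.003  -0.0089] [ 0.022 -0.102 -0.   ]
[ 0.0765 -0.1009  0.1756]
```

```bash
python3 -c "
from ring import *
o=st();print(o['joint_pos'].round(3),o['joint_velocities'].round(3),o['ft_force'],o['torque']);snap('scene','s6',(250,200,410,360),4);snap('wrist','w6');snap('side','d6',(230,60,430,260),3)"
```

```text
[ 0.048  0.272 -0.295  2.011  0.566  0.214  1.048] [-0.026 -0.004  0.037 -0.006 -0.128  0.004  0.101] [-0.852274    3.09736697 -0.8102306 ] [0.17531622 0.92444587 0.62513613]
```

View pics/s6.png

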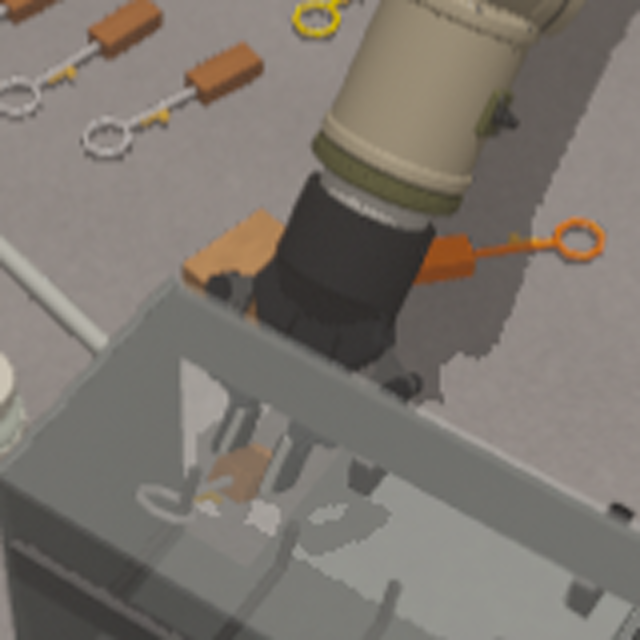

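View pics/w6.png

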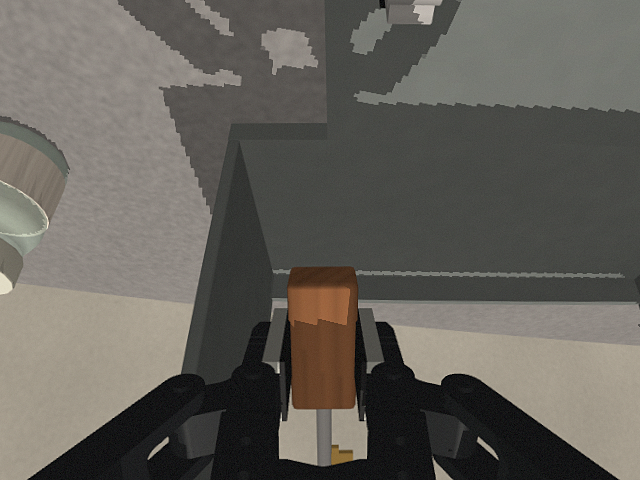

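View pics/d6.png

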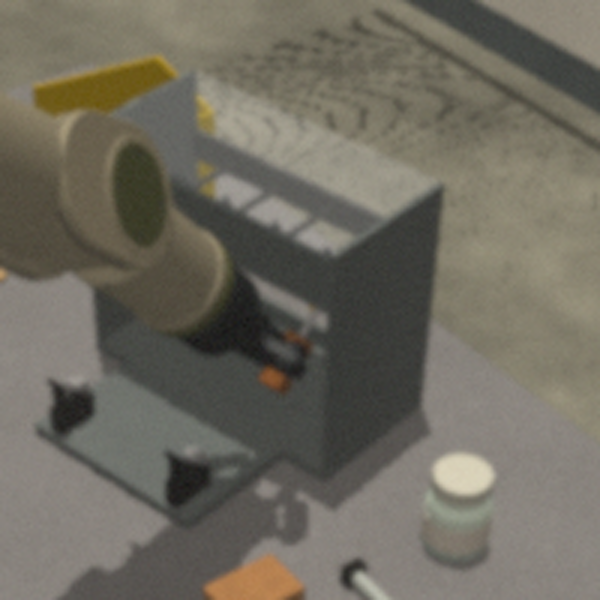

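```bash
python3 path.py 0 77,177,40 82,171,40
```

```text
77,177,40 [-0.0012  0.0111  0.    ] [ 0.032 -0.006  0.025]
82,171,40 [ 0.0049  0.0011 -0.006 ] [0. 0. 0.]
```

```bash
python3 -m jog '[[[-0.001,0.006,0],[0.03,0,0.02],10],[[0,0.005,0],[0,0,0],10],[[0,0,0],[0,0,0],10]]';python3 path.py 0 77,177,40 82,171,40; python3 -c "
from ring import *
o=st();print(o['joint_pos'].round(3))"
```

```text
clock: 9.55
position: [0.6879, 0.1017, 0.1261]
ee_rot: [-0.096, 0.936, 0.034, 0.338]
ft_force: [-0.4, -0.4, -1.7]
grip_width: 0.265
77,177,40 [-0.0026  0.001  -0.0027] [ 0.002 -0.004  0.008]
82,171,40 [ 0.0049  0.0011 -0.006 ] [0. 0. 0.]
[ 0.109  0.279 -0.359  2.003  0.495  0.204  1.122]
```

```bash
python3 -m jog '[[[0.003,0.002,-0.007],[0.002,-0.004,0.008],10],[[0,0,0],[0,0,0],10]]';python3 path.py 0 82,171,40; python3 -c "
from ring import *
print(cabf(fk()));snap('scene','s7',(250,250,370,370),5)"
```

```text
clock: 9.8
position: [0.6916, 0.1036, 0.1192]
ee_rot: [-0.1, 0.934, 0.036, 0.34]
ft_force: [0.7, -0.7, -1.1]
grip_width: 0.261
82,171,40 [-0.0014  0.0001 -0.0017] [0.001 0.001 0.   ]
[ 0.0833 -0.0904  0.1728]
```

View pics/s7.png

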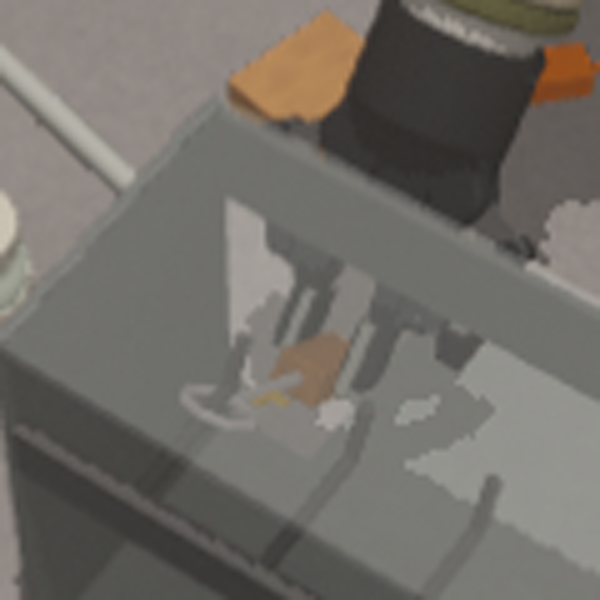

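```bash
python3 -m jog '[[[0,0,0],[0,0,0],32],[[0,0,0],[0,0,0],36],[[0,0,0],[0,0,0],45],[[0,0,0],[0,0,0],45]]'; python3 -m jog '[[[-0.012,-0.003,0.015],[0,0,0],45],[[-0.019,-0.004,0.023],[0,0,0],45],[[-0.019,-0.004,0.023],[0,0,0],45],[[-0.019,-0.004,0.015],[0,0,0],45],[[-0.02,-0.004,0],[0,0,0],45]]'; python3 -c "
from ring import *
print(cabf(fk()));snap('scene','s8',(250,250,370,370),5);snap('side','d8',(230,60,430,260),3)"
```

```text
clock: 10.35
position: [0.692, 0.1039, 0.1202]
ee_rot: [-0.1, 0.934, 0.036, 0.341]
ft_force: [-0.1, -1.0, -0.6]
grip_width: 0.448
clock: 10.98
position: [0.6013, 0.0849, 0.1982]
ee_rot: [-0.1, 0.934, 0.036, 0.341]
ft_force: [-0.2, 0.2, -1.1]
grip_width: 0.451
[-0.009  -0.0895  0.2519]
```

View pics/s8.png

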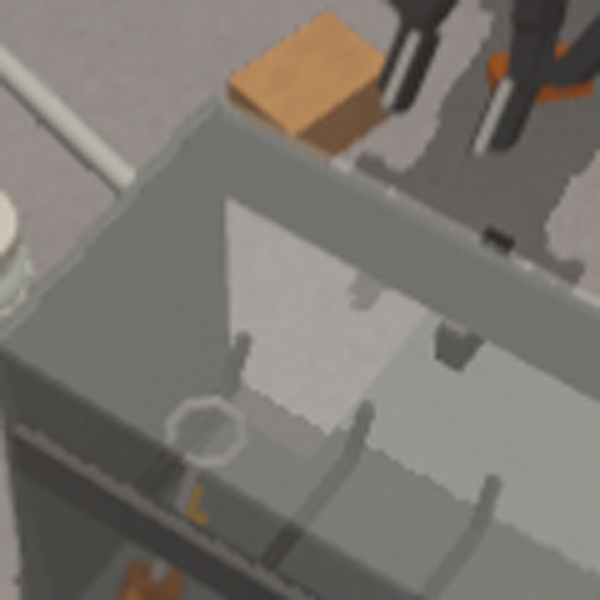

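View pics/d8.png

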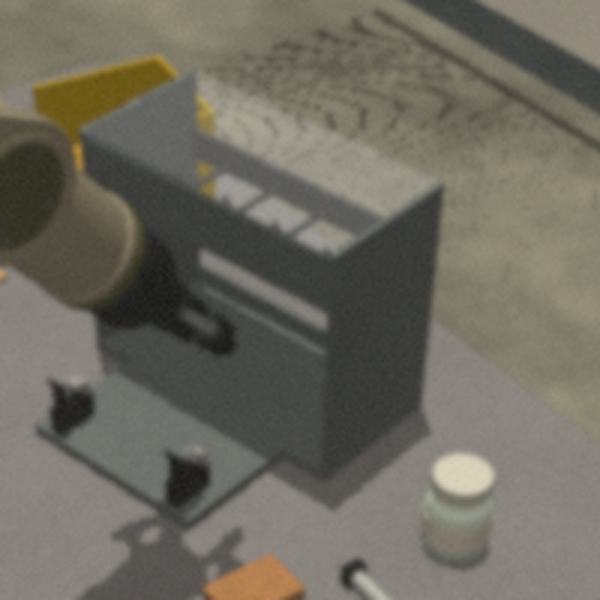

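```bash
python3 -m jog '[[[-0.04,-0.02,0.01],[-0.03,0.17,0],50],[[-0.04,-0.04,0.01],[-0.03,0.17,0],60],[[-0.03,-0.055,0],[-0.03,0.17,0],60],[[-0.02,-0.06,0],[-0.03,0.17,-0.05],60],[[-0.02,-0.06,0],[0,0,-0.15],60]]'; python3 -m jog '[[[0,-0.05,-0.02],[0,0,-0.1],60],[[0,0,0],[0,0,0],60],[[0,0,0],[0,0,0],60]]';python3 d.py .4251 -.2125 .023 -5.7 0; python3 -c "
from h import *
m,b,d=snap('wrist','w9')
from keys import blocks
for o in blocks(m,b):print(*o)"
```

```text
clock: 11.7
position: [0.4499, -0.1505, 0.2186]
ee_rot: [-0.003, 1.0, 0.007, -0.007]
ft_force: [1.6, -0.2, 0.1]
grip_width: 0.598
clock: 12.08
position: [0.4497, -0.2084, 0.1971]
ee_rot: [0.054, 0.998, 0.004, -0.007]
ft_force: [-0.3, 0.4, 0.2]
grip_width: 0.599
pos [ 0.4497 -0.2084  0.1971] d [-0.0246 -0.0041 -0.1741] rot [-0.0091 -0.014   0.009 ] F [-0.3  0.4  0.2] g 0.599 t 12.07
[598. 175.] [424.8  11.8] [33.9 93.2] -32.7 [ 11. 194. 155.]
[310. 188.] [ 424.6 -212.8] [24.  52.6] -6.5 [ 12. 158.  90.]
[207. 226.] [ 444.  -293.5] [27.5 54.1] -2.4 [ 12. 158.  74.]
[126. 265.] [ 468.3 -364.3] [30.4 55.6] -7.2 [ 12. 158. 102.]
[ 61. 421.] [ 614.  -475.5] [18.9 95.9] -51.4 [ 13. 132.  96.]
```

View pics/w9.png

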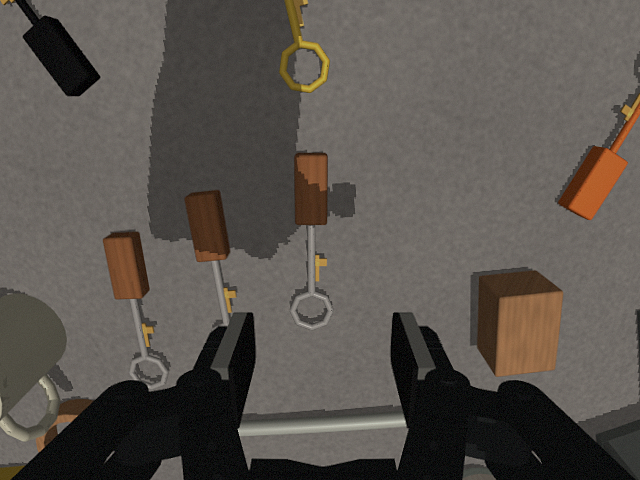

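```bash
python3 -m jog '[[[-0.012,-0.002,-0.05],[-0.009,-0.014,0.009],60],[[-0.013,-0.002,-0.05],[0,0,0],60],[[0,0,-0.04],[0,0,0],60],[[0,0,0],[0,0,0],60]]';python3 d.py .4245 -.2125 .023 -5.8 0;
```

```text
clock: 12.62
position: [0.427, -0.2091, 0.0562]
ee_rot: [0.045, 0.999, -0.002, 0.003]
ft_force: [-0.8, 0.0, 0.2]
grip_width: 0.6
pos [ 0.427  -0.2091  0.0562] d [-0.0025 -0.0034 -0.0332] rot [ 0.0043  0.0052 -0.0115] F [-0.8  0.   0.2] g 0.6 t 12.62
```

```bash
python3 -m jog '[[[-0.003,-0.004,-0.02],[0.004,0.005,-0.011],60],[[0,0,0],[0,0,0],60]]';python3 d.py .4245 -.2125 .023 -5.8 0;python3 -m jog '[[[0,0,-0.012],[0,0,0],60],[[0,0,0],[0,0,0],60]]';python3 d.py .4245 -.2125 .023 -5.8 0
```

```text
clock: 12.88
position: [0.4262, -0.2132, 0.038]
ee_rot: [0.05, 0.999, -0.001, 0.002]
ft_force: [-0.4, 0.8, -0.6]
grip_width: 0.602
pos [ 0.4262 -0.2132  0.038 ] d [-0.0017  0.0007 -0.015 ] rot [ 0.0021  0.0033 -0.0019] F [-0.4  0.8 -0.6] g 0.602 t 12.88
clock: 13.12
position: [0.4275, -0.2137, 0.0269]
ee_rot: [0.05, 0.999, -0.002, 0.003]
ft_force: [-0.4, -0.2, 1.0]
grip_width: 0.602
pos [ 0.4275 -0.2137  0.0269] d [-0.003   0.0012 -0.0039] rot [ 0.0036  0.0058 -0.0022] F [-0.4 -0.2  1. ] g 0.602 t 13.12
```

```bash
python3 -m jog '[[[-0.003,0.001,-0.004],[0.004,0.006,-0.002],60],[[0,0,0],[0,0,0],10],[[0,0,0],[0,0,0],10],[[0,0,0],[0,0,0],10],[[0,0,0],[0,0,0],10]]' 60; python3 d.py .4245 -.2125 .023 -5.8 0; python3 -m jog '[[[0,0,0.05],[0,0,0],10],[[0,0,0.06],[0,0,0],10],[[0,0.05,0.05],[0,0,0.06],10],[[0,0.06,0.02],[0,0,0.06],10],[[0,0.06,0],[0,0,0.06],10]]'; python3 -m jog '[[[0.01,0.06,0],[0,0,0.06],10],[[0.02,0.06,0],[0,0,0.07],10],[[0,0,0],[0,0,0],10]]'; python3 path.py 1 -60,195,0 -45,180,25 -30,175,25
```

```text
clock: 13.75
position: [0.425, -0.213, 0.0238]
ee_rot: [0.051, 0.999, -0.0, 0.0]
ft_force: [-0.3, -0.9, -0.7]
grip_width: 0.261
pos [ 0.425  -0.213   0.0238] d [-0.0005  0.0005 -0.0008] rot [0.0002 0.0008 0.0001] F [-0.3 -0.9 -0.7] g 0.261 t 13.75
clock: 14.38
position: [0.4234, -0.0478, 0.2025]
ee_rot: [-0.038, 0.999, 0.0, 0.0]
ft_force: [1.6, 0.9, -0.6]
grip_width: 0.262
clock: 14.75
position: [0.4526, 0.0783, 0.2038]
ee_rot: [-0.108, 0.994, -0.0, 0.002]
ft_force: [-0.6, 0.1, -1.6]
grip_width: 0.262
-60,195,0 [0.0721 0.0511 0.0052] [-0.     0.004 -0.004]
-45,180,25 [ 0.018   0.0039 -0.0586] [ 0.092 -0.426  0.   ]
-30,175,25 [ 0.0147  0.0032 -0.005 ] [0. 0. 0.]
```

```bash
python3 -m jog '[[[0.025,0.02,0],[0.03,-0.14,0],10],[[0.025,0.02,-0.02],[0.03,-0.14,0],10],[[0.025,0.015,-0.02],[0.03,-0.14,0],10],[[0,0,-0.018],[0,0,0],10],[[0,0,0],[0,0,0],10]]';  python3 path.py 1 -30,175,25 20,177,25 45,203,25 63,210,25
```

```text
clock: 15.38
position: [0.5289, 0.1319, 0.144]
ee_rot: [-0.104, 0.97, 0.022, 0.22]
ft_force: [0.3, 0.7, -0.5]
grip_width: 0.258
-30,175,25 [0.0284 0.0045 0.0014] [ 0.002  0.01  -0.001]
20,177,25 [0.0489 0.0106 0.002 ] [0. 0. 0.]
45,203,25 [0.0244 0.0053 0.026 ] [0. 0. 0.]
63,210,25 [0.0176 0.0038 0.007 ] [0. 0. 0.]
```

```bash
python3 -m jog '[[[0.028,0.004,0.001],[0.002,0.01,0],10],[[0.016,0.004,0],[0,0,0],10],[[0,0,0],[0,0,0],10]]';  python3 path.py 1  20,177,25 
```

```text
clock: 15.75
position: [0.575, 0.1377, 0.1472]
ee_rot: [-0.102, 0.971, 0.022, 0.215]
ft_force: [-0.3, 0.1, -0.9]
grip_width: 0.264
20,177,25 [0.0313 0.0093 0.0002] [0.001 0.    0.003]
```

```bash
python3 -m jog '[[[0.016,0.005,0],[0.001,0,0.003],10],[[0.016,0.005,0],[0,0,0],10],[[0,0,0],[0,0,0],10]]';  python3 path.py 1  20,177,25 45,203,25 
```

```text
clock: 16.12
position: [0.6068, 0.146, 0.1486]
ee_rot: [-0.103, 0.971, 0.022, 0.215]
ft_force: [-0.9, -0.3, -1.8]
grip_width: 0.263
20,177,25 [-0.0005  0.001  -0.0012] [ 0.002 -0.     0.002]
45,203,25 [0.0244 0.0053 0.026 ] [0. 0. 0.]
```

```bash
python3 -m jog '[[[0.012,0.003,0.0125],[0.002,0,0.002],10],[[0.012,0.003,0.0125],[0,0,0],10],[[0,0,0],[0,0,0],10]]';  python3 path.py 1 45,203,25 63,210,25 
```

```text
clock: 16.5
position: [0.6285, 0.1507, 0.1745]
ee_rot: [-0.104, 0.971, 0.022, 0.214]
ft_force: [0.2, -0.4, -1.8]
grip_width: 0.263
45,203,25 [ 0.0022  0.0016 -0.0011] [ 0.001 -0.002  0.   ]
63,210,25 [0.0176 0.0038 0.007 ] [0. 0. 0.]
```

```bash
python3 -m jog '[[[0.01,0.0025,0.006],[0.001,-0.002,0],10],[[0.01,0.0025,0],[0,0,0],10],[[0,0,0],[0,0,0],10]]';  python3 path.py 1 63,208,25;python3 -m jog '[[[0.002,0.0,-0.010],[0,0,0],10],[[0,0,0],[0,0,0],10]]'; python3 path.py 1 66,200,25 68,192,25 71,185,30 75,178,38 82,173,40;  python3 -c "
from ring import *
print(cabf(fk()));snap('scene','s10',(270,270,370,370),6)"
```

```text
clock: 16.88
position: [0.6481, 0.1551, 0.1799]
ee_rot: [-0.104, 0.971, 0.022, 0.214]
ft_force: [-0.1, 0.6, -0.2]
grip_width: 0.264
63,208,25 [ 0.0002  0.001  -0.0015] [ 0.002 -0.001  0.   ]
clock: 17.12
position: [0.6496, 0.155, 0.1681]
ee_rot: [-0.104, 0.971, 0.022, 0.214]
ft_force: [-0.3, -0.0, -0.2]
grip_width: 0.261
66,200,25 [0.0016 0.0017 0.0023] [ 0.002 -0.003  0.   ]
68,192,25 [ 0.002   0.0004 -0.008 ] [0. 0. 0.]
71,185,30 [ 0.0058  0.0013 -0.0153] [ 0.018 -0.085  0.   ]
75,178,38 [ 0.01    0.0022 -0.0197] [ 0.03  -0.136  0.   ]
82,173,40 [ 0.0086  0.0019 -0.008 ] [ 0.007 -0.034 -0.   ]
[ 0.0642 -0.0313  0.1974]
```

View pics/s10.png

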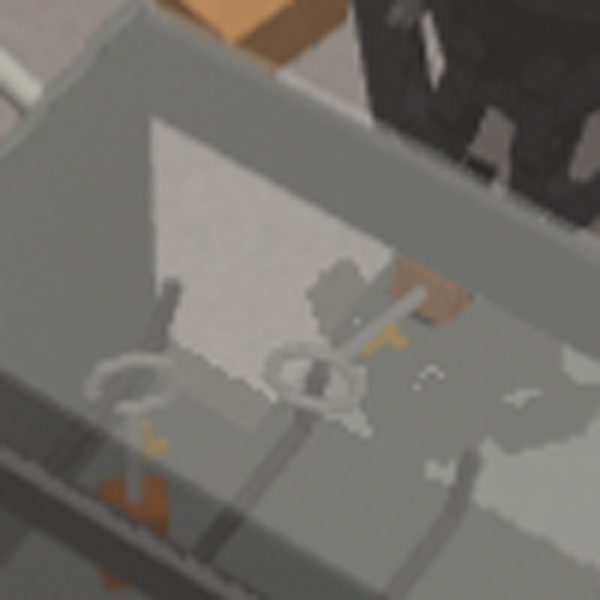

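```bash
python3 -m jog '[[[0.0036,0.002,-0.006],[0.002,-0.003,0],10],[[0.006,0.0015,-0.0153],[0.018,-0.085,0],10],[[0,0,0],[0,0,0],10]]'; python3 path.py 1 75,178,38 82,173,40;  python3 -c "
from ring import *
print(cabf(fk()));print(st()['joint_pos'].round(2))"
```

```text
clock: 17.55
position: [0.6597, 0.1591, 0.1466]
ee_rot: [-0.103, 0.96, 0.028, 0.258]
ft_force: [-0.9, -0.0, -0.8]
grip_width: 0.263
75,178,38 [ 0.0092  0.0014 -0.0191] [ 0.029 -0.134 -0.   ]
82,173,40 [ 0.0086  0.0019 -0.008 ] [ 0.007 -0.034 -0.   ]
[ 0.0718 -0.0294  0.1847]
[ 0.26  0.31 -0.67  1.89  0.51  0.53  1.07]
```

```bash
python3 -m jog '[[[0.009,0.0015,-0.019],[0.029,-0.134,0],10],[[0.009,0.002,-0.008],[0.007,-0.034,0],10],[[0,0,0],[0,0,0],10]]'; python3 path.py 1 82,173,40 84,171,48 ;  python3 -c "
from ring import *
print(cabf(fk()));print(st()['joint_pos'].round(2))"
```

```text
clock: 17.92
position: [0.6782, 0.162, 0.1193]
ee_rot: [-0.1, 0.935, 0.035, 0.34]
ft_force: [0.4, -0.4, -0.4]
grip_width: 0.262
82,173,40 [-0.0007  0.0004  0.0001] [ 0.002 -0.001  0.002]
84,171,48 [ 0.0101  0.0022 -0.0134] [ 0.03  -0.136  0.   ]
[ 0.0827 -0.0305  0.1727]
[ 0.04  0.3  -0.42  2.    0.88  0.25  0.67]
```

```bash
python3 -m jog '[[[0,0,0],[0,0,0],32],[[0,0,0],[0,0,0],36],[[0,0,0],[0,0,0],45],[[0,0,0],[0,0,0],45]]'; python3 -m jog '[[[-0.012,-0.003,0.015],[0,0,0],45],[[-0.019,-0.004,0.023],[0,0,0],45],[[-0.019,-0.004,0.023],[0,0,0],45],[[-0.019,-0.004,0.015],[0,0,0],45],[[-0.02,-0.004,0],[0,0,0],45]]'; python3 -c "
from ring import *
print(cabf(fk()));snap('scene','s11',(250,250,370,370),5)"
python3 -m jog '[[[-0.04,-0.04,0.01],[-0.03,0.17,0],50],[[-0.04,-0.06,0.01],[-0.03,0.17,0],60],[[-0.03,-0.06,0],[-0.03,0.17,0],60],[[-0.01,-0.06,0],[-0.03,0.17,-0.05],60],[[0,-0.06,0],[0,0,-0.15],60]]'; python3 -m jog '[[[0,-0.06,-0.01],[0,0,-0.05],60],[[0,-0.06,-0.01],[0,0,0],60],[[0,-0.02,0],[0,0,0],60],[[0,0,0],[0,0,0],60]]';python3 d.py .4448 -.2935 .023 -1 0; python3 -c "
from h import *
m,b,d=snap('wrist','w12')
from keys import blocks
for o in blocks(m,b):print(*o)"
```

```text
clock: 18.42
position: [0.6806, 0.162, 0.1231]
ee_rot: [-0.099, 0.934, 0.035, 0.341]
ft_force: [-0.2, 0.7, -0.2]
grip_width: 0.45
clock: 19.05
position: [0.5899, 0.1426, 0.2014]
ee_rot: [-0.099, 0.934, 0.034, 0.341]
ft_force: [0.1, 0.3, -0.4]
grip_width: 0.45
[-0.0079 -0.031   0.2551]
clock: 19.73
position: [0.4831, -0.1239, 0.2182]
ee_rot: [-0.003, 1.0, 0.0, 0.013]
ft_force: [0.4, -0.0, -0.4]
grip_width: 0.598
clock: 20.23
position: [0.4823, -0.2731, 0.1971]
ee_rot: [0.028, 1.0, -0.001, 0.012]
ft_force: [-0.0, 1.0, -0.3]
grip_width: 0.597
pos [ 0.4823 -0.2731  0.1971] d [-0.0375 -0.0204 -0.1741] rot [0.0025 0.0249 0.0379] F [-0.   1.  -0.3] g 0.597 t 20.23
[290. 162.] [ 444.6 -294.2] [24.6 53.1] -1.1 [ 12. 159.  71.]
[197. 201.] [ 468.7 -365. ] [27.6 54.4] -5.2 [ 12. 159.  80.]
[145. 365.] [ 611.8 -437.4] [64.1 37.8] 62.2 [ 13. 133.  94.]
[ 90. 392.] [ 638.6 -496.5] [18.8 40.2] -37.2 [ 13. 132. 108.]
```

View pics/s11.png

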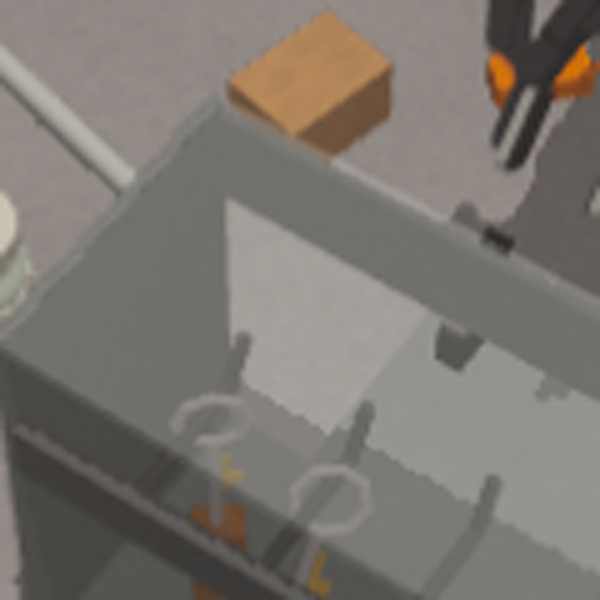

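View pics/w12.png

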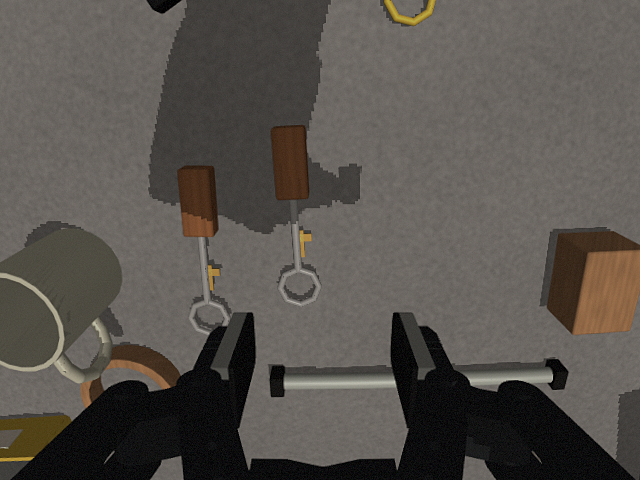

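```bash
python3 -m jog '[[[-0.018,-0.01,-0.05],[0.002,0.025,0.038],60],[[-0.02,-0.01,-0.05],[0,0,0],60],[[0,0,-0.04],[0,0,0],60],[[0,0,0],[0,0,0],60]]';python3 d.py .4446 -.2938 .023 -0.8 0
```

```text
clock: 20.78
position: [0.4473, -0.2842, 0.0567]
ee_rot: [0.002, 1.0, -0.0, 0.002]
ft_force: [0.1, 0.8, 0.8]
grip_width: 0.597
pos [ 0.4473 -0.2842  0.0567] d [-0.0027 -0.0096 -0.0337] rot [ 0.0006  0.0044 -0.0106] F [0.1 0.8 0.8] g 0.597 t 20.77
```

```bash
python3 -m jog '[[[-0.004,-0.01,-0.018],[0.001,0.004,-0.01],60],[[0,0,0],[0,0,0],60]]';python3 d.py .4446 -.2938 .023 -0.8 0;python3 -m jog '[[[-0.002,0,-0.010],[0,0,0],60],[[0,0,0],[0,0,0],60]]';python3 d.py .4446 -.2938 .023 -0.8 0
```

```text
clock: 21.02
position: [0.4454, -0.2942, 0.0408]
ee_rot: [0.006, 1.0, -0.001, 0.002]
ft_force: [-0.6, -0.2, -1.0]
grip_width: 0.599
pos [ 0.4454 -0.2942  0.0408] d [-0.0008  0.0004 -0.0178] rot [ 0.0015  0.0036 -0.0024] F [-0.6 -0.2 -1. ] g 0.599 t 21.02
clock: 21.28
position: [0.4446, -0.2947, 0.0318]
ee_rot: [0.006, 1.0, -0.001, 0.003]
ft_force: [0.0, -0.5, 0.2]
grip_width: 0.602
pos [ 0.4446 -0.2947  0.0318] d [ 0.      0.0009 -0.0088] rot [ 0.003   0.0061 -0.0026] F [ 0.  -0.5  0.2] g 0.602 t 21.27
```

```bash
python3 -m jog '[[[-0.001,0.001,-0.0085],[0.003,0.006,-0.002],60],[[0,0,0],[0,0,0],10],[[0,0,0],[0,0,0],10],[[0,0,0],[0,0,0],10],[[0,0,0],[0,0,0],10]]' 60; python3 d.py .4446 -.2938 .023 -0.8 0; python3 -m jog '[[[0,0,0.05],[0,0,0],10],[[0,0,0.06],[0,0,0],10],[[0,0.05,0.05],[0,0,0.05],10],[[0,0.06,0.02],[0,0,0.05],10],[[0,0.06,0],[0,0,0.05],10]]'; python3 -m jog '[[[0,0.06,0],[0,0,0.05],10],[[0,0.06,0],[0,0,0.02],10],[[0,0.06,0],[0,0,0],10],[[0,0.06,0],[0,0,0],10],[[0,0,0],[0,0,0],10]]'; python3 path.py 2 -60,178,25 -30,175,25
```

```text
clock: 21.9
position: [0.4444, -0.2939, 0.024]
ee_rot: [0.007, 1.0, -0.0, 0.001]
ft_force: [0.3, 0.9, -0.7]
grip_width: 0.257
pos [ 0.4444 -0.2939  0.024 ] d [ 0.0002  0.0001 -0.001 ] rot [ 0.0008  0.0012 -0.0004] F [ 0.3  0.9 -0.7] g 0.257 t 21.9
clock: 22.52
position: [0.4425, -0.129, 0.2024]
ee_rot: [-0.066, 0.998, -0.0, 0.001]
ft_force: [0.7, 0.3, -0.3]
grip_width: 0.265
clock: 23.15
position: [0.4405, 0.1231, 0.204]
ee_rot: [-0.106, 0.994, -0.001, 0.003]
ft_force: [0.1, -0.6, -0.9]
grip_width: 0.257
-60,178,25 [ 0.0749  0.0656 -0.0556] [ 0.093 -0.421  0.001]
-30,175,25 [ 0.0293  0.0063 -0.003 ] [0. 0. 0.]
```

```bash
python3 -m jog '[[[0.025,0.022,0],[0.03,-0.14,0],10],[[0.025,0.022,-0.02],[0.03,-0.14,0],10],[[0.02,0.022,-0.018],[0.03,-0.14,0],10],[[0,0,-0.018],[0,0,0],10],[[0,0,0],[0,0,0],10]]';  python3 path.py 2 -30,175,25 -5,175,25
```

```text
clock: 23.78
position: [0.5124, 0.1882, 0.1467]
ee_rot: [-0.103, 0.97, 0.022, 0.221]
ft_force: [0.4, -0.4, -0.6]
grip_width: 0.263
-30,175,25 [ 0.0322  0.0069 -0.0013] [0.001 0.012 0.003]
-5,175,25 [0.0244 0.0053 0.    ] [0. 0. 0.]
```

```bash
python3 -m jog '[[[0.03,0.007,-0.001],[0.001,0.012,0.003],10],[[0.02,0.005,0],[0,0,0],10],[[0,0,0],[0,0,0],10]]';  python3 path.py 2  20,177,25 
```

```text
clock: 24.15
position: [0.5652, 0.1979, 0.148]
ee_rot: [-0.102, 0.971, 0.022, 0.215]
ft_force: [-0.3, 0.2, -0.5]
grip_width: 0.264
20,177,25 [ 0.0284  0.0078 -0.0006] [0.002 0.001 0.003]
```

```bash
python3 -m jog '[[[0.015,0.004,-0.001],[0.002,0.001,0.003],10],[[0.014,0.004,0],[0,0,0],10],[[0,0,0],[0,0,0],10]]';  python3 path.py 2  20,177,25 ; python3 -m jog '[[[0.012,0.003,0.0125],[0,0,0],10],[[0.012,0.003,0.0125],[0,0,0],10],[[0,0,0],[0,0,0],10]]';  python3 path.py 2 45,203,25 63,209,25
```

```text
clock: 24.52
position: [0.5944, 0.2047, 0.1483]
ee_rot: [-0.103, 0.971, 0.022, 0.215]
ft_force: [-0.6, -0.4, -0.9]
grip_width: 0.262
20,177,25 [-0.0008  0.001  -0.0008] [ 0.001 -0.     0.002]
clock: 24.9
position: [0.6168, 0.2106, 0.1737]
ee_rot: [-0.104, 0.971, 0.022, 0.214]
ft_force: [-0.7, 0.4, -0.7]
grip_width: 0.262
45,203,25 [ 0.0012  0.0004 -0.0002] [ 0.002 -0.002  0.001]
63,209,25 [0.0176 0.0038 0.006 ] [0. 0. 0.]
```

```bash
python3 -m jog '[[[0.01,0.002,0.006],[0.002,-0.002,0],10],[[0.009,0.002,0],[0,0,0],10],[[0,0,0],[0,0,0],10]]';  python3 path.py 2 63,208,25;python3 -m jog '[[[0.002,0.0,-0.010],[0,0,0],10],[[0,0,0],[0,0,0],10]]'; python3 path.py 2 66,200,25 68,192,25 71,185,30 75,178,38 82,173,40;  python3 -c "
from ring import *
print(cabf(fk()));snap('scene','s13',(280,280,380,380),6)"
```

```text
clock: 25.28
position: [0.6355, 0.2143, 0.1789]
ee_rot: [-0.103, 0.971, 0.022, 0.214]
ft_force: [-0.6, 0.4, -0.3]
grip_width: 0.261
63,208,25 [ 0.      0.0005 -0.0005] [ 0.001 -0.002  0.001]
clock: 25.52
position: [0.637, 0.2141, 0.1672]
ee_rot: [-0.104, 0.971, 0.022, 0.214]
ft_force: [-0.5, -0.5, -0.6]
grip_width: 0.264
66,200,25 [0.0015 0.0013 0.0033] [ 0.001 -0.003  0.001]
68,192,25 [ 0.002   0.0004 -0.008 ] [0. 0. 0.]
71,185,30 [ 0.0058  0.0013 -0.0153] [ 0.018 -0.085  0.   ]
75,178,38 [ 0.01    0.0022 -0.0197] [ 0.03  -0.136  0.   ]
82,173,40 [ 0.0086  0.0019 -0.008 ] [ 0.007 -0.034 -0.   ]
[0.0644 0.029  0.1964]
```

View pics/s13.png

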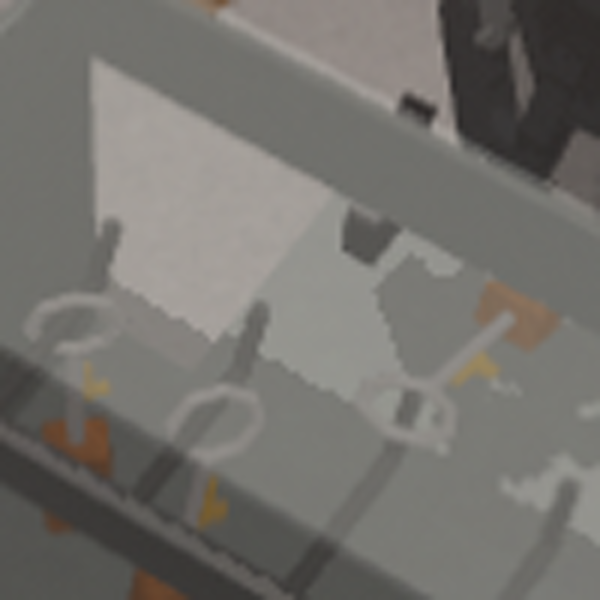

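Threaded (tip visible inside the ring at about crop 410,405). Same descent and release.

```bash
python3 -m jog '[[[0.0036,0.0018,-0.005],[0.001,-0.003,0],10],[[0.006,0.0015,-0.0153],[0.018,-0.085,0],10],[[0,0,0],[0,0,0],10]]'; python3 path.py 2 75,178,38 82,173,40;  python3 -m jog '[[[0.0093,0.0015,-0.019],[0.029,-0.134,0],10],[[0.0088,0.002,-0.008],[0.007,-0.034,0],10],[[0,0,0],[0,0,0],10]]'; python3 path.py 2 82,173,40 ;  python3 -c "
from ring import *
print(cabf(fk()));print(st()['joint_pos'].round(2))"
```

```text
clock: 25.95
position: [0.6472, 0.218, 0.1468]
ee_rot: [-0.103, 0.96, 0.027, 0.258]
ft_force: [-0.3, 0.1, -0.4]
grip_width: 0.26
75,178,38 [ 0.009   0.0012 -0.0194] [ 0.029 -0.134  0.   ]
82,173,40 [ 0.0086  0.0019 -0.008 ] [ 0.007 -0.034 -0.   ]
clock: 26.32
position: [0.6661, 0.22, 0.1217]
ee_rot: [-0.098, 0.937, 0.032, 0.334]
ft_force: [0.1, -0.7, -0.0]
grip_width: 0.265
82,173,40 [-0.0012  0.0011 -0.0023] [ 0.009 -0.012  0.006]
[0.0837 0.0285 0.1741]
[-0.02  0.32 -0.49  1.97  1.01  0.35  0.47]
```

```bash
python3 -m jog '[[[0,0,-0.001],[0,0,0],32],[[0,0,0],[0,0,0],36],[[0,0,0],[0,0,0],45],[[0,0,0],[0,0,0],45]]'; python3 -m jog '[[[-0.012,-0.003,0.015],[0,0,0],45],[[-0.019,-0.004,0.023],[0,0,0],45],[[-0.019,-0.004,0.023],[0,0,0],45],[[-0.019,-0.004,0.015],[0,0,0],45],[[-0.02,-0.004,0],[0,0,0],45]]'; python3 -c "
from ring import *
print(cabf(fk()));snap('scene','s14',(250,250,390,390),5)"
python3 -m jog '[[[-0.04,-0.05,0.01],[-0.03,0.17,0],50],[[-0.03,-0.06,0.01],[-0.03,0.17,0],60],[[-0.02,-0.06,0],[-0.03,0.17,0],60],[[0,-0.06,0],[-0.03,0.17,-0.05],60],[[0,-0.06,0],[0,0,-0.15],60]]'; python3 -m jog '[[[0,-0.06,-0.01],[0,0,-0.05],60],[[0,-0.06,-0.01],[0,0,0],60],[[0,-0.06,0],[0,0,0],60],[[0,-0.06,0],[0,0,0],60],[[0,-0.02,0],[0,0,0],60]]';python3 -m jog '[[[0,0,0],[0,0,0],60],[[0,0,0],[0,0,0],60]]';python3 d.py .469 -.365 .023 -4.5 0; python3 -c "
from h import *
m,b,d=snap('wrist','w15')
from keys import blocks
for o in blocks(m,b):print(*o)"
```

```text
clock: 26.82
position: [0.6683, 0.2202, 0.1244]
ee_rot: [-0.097, 0.936, 0.032, 0.336]
ft_force: [0.0, -0.4, 0.2]
grip_width: 0.45
clock: 27.45
position: [0.5776, 0.2007, 0.2029]
ee_rot: [-0.097, 0.936, 0.032, 0.336]
ft_force: [-0.8, 1.2, 0.5]
grip_width: 0.446
[-0.007   0.0281  0.2556]
clock: 28.12
position: [0.5095, -0.0691, 0.2168]
ee_rot: [-0.001, 0.999, -0.008, 0.031]
ft_force: [1.4, -0.4, 0.0]
grip_width: 0.601
clock: 28.75
position: [0.5083, -0.3416, 0.1956]
ee_rot: [0.027, 0.999, -0.01, 0.031]
ft_force: [0.3, 2.0, 0.2]
grip_width: 0.599
clock: 29.0
position: [0.5086, -0.3409, 0.195]
ee_rot: [0.028, 0.999, -0.01, 0.03]
ft_force: [0.0, 0.9, 0.0]
grip_width: 0.599
pos [ 0.5086 -0.3409  0.195 ] d [-0.0396 -0.0241 -0.172 ] rot [ 0.0214  0.0596 -0.0232] F [0.  0.9 0. ] g 0.599 t 29.0
[287. 152.] [ 469.2 -366.2] [24.7 53. ] -4.6 [ 12. 160.  70.]
[206. 320.] [ 603.4 -446.2] [40.6 23.4] -80.0 [ 13. 133.  93.]
[163. 366.] [ 648.2 -493.3] [50.4 27.3] 1.8 [ 13. 133. 107.]
```

View pics/s14.png

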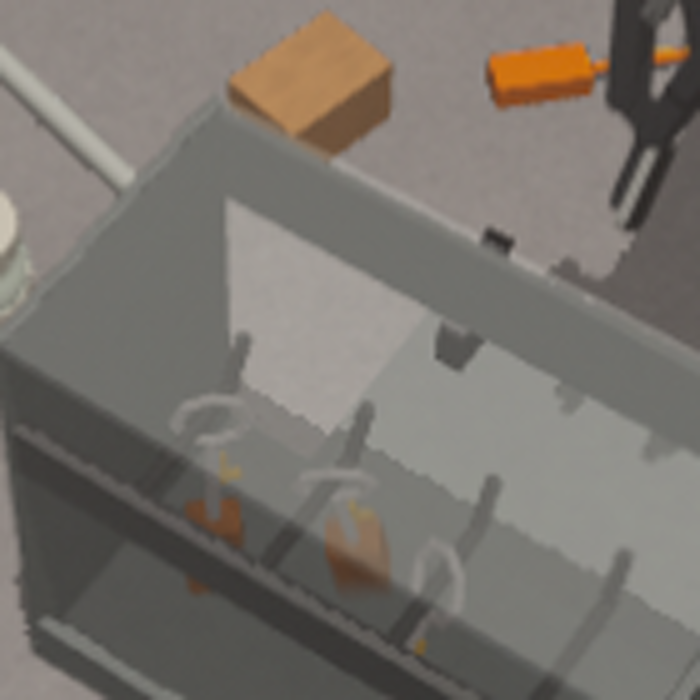

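View pics/w15.png

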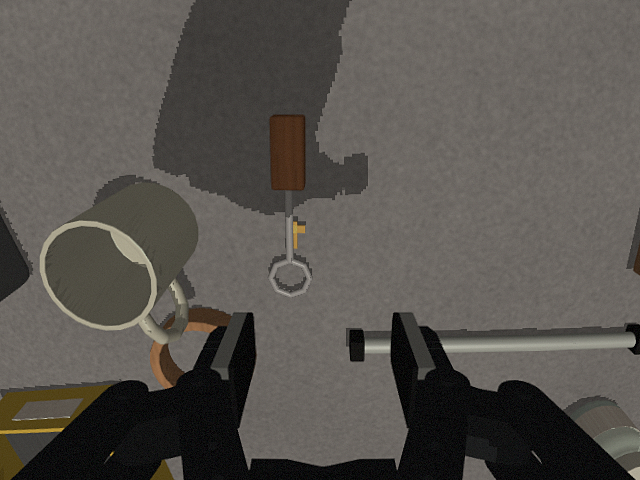

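```bash
python3 -m jog '[[[-0.02,-0.012,-0.05],[0.02,0.06,-0.02],55],[[-0.02,-0.012,-0.05],[0,0,0],55],[[0,0,-0.038],[0,0,0],55],[[0,0,0],[0,0,0],55]]';python3 d.py .469 -.3658 .023 -4.4 0
```

```text
clock: 29.55
position: [0.4712, -0.3581, 0.0564]
ee_rot: [0.033, 0.999, -0.001, 0.001]
ft_force: [0.2, 0.7, -0.2]
grip_width: 0.552
pos [ 0.4712 -0.3581  0.0564] d [-0.0022 -0.0077 -0.0334] rot [ 0.0011  0.0026 -0.0118] F [ 0.2  0.7 -0.2] g 0.552 t 29.55
```

```bash
python3 -m jog '[[[-0.003,-0.008,-0.018],[0.001,0.004,-0.01],55],[[0,0,0],[0,0,0],55]]';python3 d.py .469 -.3658 .023 -4.4 0;python3 -m jog '[[[-0.002,0,-0.010],[0,0,0],55],[[0,0,0],[0,0,0],55]]';python3 d.py .469 -.3658 .023 -4.4 0
```

```text
clock: 29.8
position: [0.4702, -0.3663, 0.0404]
ee_rot: [0.037, 0.999, -0.001, 0.001]
ft_force: [-0.8, -0.4, -0.0]
grip_width: 0.551
pos [ 0.4702 -0.3663  0.0404] d [-0.0012  0.0005 -0.0174] rot [ 0.0022  0.0017 -0.0032] F [-0.8 -0.4 -0. ] g 0.551 t 29.8
clock: 30.05
position: [0.4693, -0.3667, 0.0315]
ee_rot: [0.037, 0.999, -0.002, 0.002]
ft_force: [0.2, -0.2, -0.2]
grip_width: 0.552
pos [ 0.4693 -0.3667  0.0315] d [-0.0003  0.0009 -0.0085] rot [ 0.0037  0.004  -0.0035] F [ 0.2 -0.2 -0.2] g 0.552 t 30.05
```

```bash
python3 -m jog '[[[-0.001,0.001,-0.0085],[0.003,0.004,-0.003],55],[[0,0,0],[0,0,0],10],[[0,0,0],[0,0,0],10],[[0,0,0],[0,0,0],10],[[0,0,0],[0,0,0],10]]' 60; python3 d.py .469 -.3658 .023 -4.4 0; python3 -m jog '[[[0,0,0.05],[0,0,0],10],[[0,0,0.06],[0,0,0],10],[[-0.005,0.05,0.05],[0,0,0.06],10],[[-0.01,0.06,0.02],[0,0,0.06],10],[[-0.01,0.06,0],[0,0,0.06],10]]'; python3 -m jog '[[[-0.01,0.06,0],[0,0,0.06],10],[[-0.01,0.06,0],[0,0,0.05],10],[[0,0.06,0],[0,0,0],10],[[0,0.06,0],[0,0,0],10],[[0,0.06,0],[0,0,0],10]]';python3 -m jog '[[[0,0.05,0],[0,0,0],10],[[0,0,0],[0,0,0],10]]'; python3 path.py 3 -60,178,25 -30,175,25
```

```text
clock: 30.68
position: [0.4691, -0.366, 0.0237]
ee_rot: [0.038, 0.999, -0.001, 0.001]
ft_force: [0.5, 0.0, -0.3]
grip_width: 0.268
pos [ 0.4691 -0.366   0.0237] d [-0.0001  0.0002 -0.0007] rot [ 0.0016  0.0014 -0.0004] F [ 0.5  0.  -0.3] g 0.268 t 30.68
clock: 31.3
position: [0.4425, -0.2013, 0.2012]
ee_rot: [-0.051, 0.999, -0.001, 0.0]
ft_force: [0.9, 1.2, -0.8]
grip_width: 0.262
clock: 31.92
position: [0.4198, 0.1075, 0.2026]
ee_rot: [-0.108, 0.994, -0.003, 0.003]
ft_force: [0.6, -0.1, -1.3]
grip_width: 0.261
clock: 32.17
position: [0.4184, 0.1637, 0.2031]
ee_rot: [-0.111, 0.994, -0.002, 0.003]
ft_force: [0.1, -1.1, -1.1]
grip_width: 0.259
-60,178,25 [ 0.0842  0.0837 -0.0547] [ 0.098 -0.419 -0.009]
-30,175,25 [ 0.0293  0.0063 -0.003 ] [0. 0. 0.]
```

```bash
python3 -m jog '[[[0.028,0.028,0],[0.032,-0.14,-0.003],10],[[0.028,0.028,-0.02],[0.032,-0.14,-0.003],10],[[0.028,0.028,-0.018],[0.032,-0.14,-0.003],10],[[0,0,-0.018],[0,0,0],10],[[0,0,0],[0,0,0],10]]';  python3 path.py 3 -30,175,25 -5,175,25
```

```text
clock: 32.8
position: [0.5053, 0.2466, 0.1458]
ee_rot: [-0.102, 0.969, 0.022, 0.222]
ft_force: [-0.5, -0.1, -0.3]
grip_width: 0.261
-30,175,25 [ 0.0267  0.0072 -0.0003] [-0.001  0.013  0.003]
-5,175,25 [0.0244 0.0053 0.    ] [0. 0. 0.]
```

```bash
python3 -m jog '[[[0.026,0.007,-0.001],[0,0.012,0.003],10],[[0.02,0.005,0],[0,0,0],10],[[0,0,0],[0,0,0],10]]';  python3 path.py 3  20,177,25 
```

```text
clock: 33.17
position: [0.554, 0.2561, 0.1472]
ee_rot: [-0.102, 0.971, 0.022, 0.216]
ft_force: [-1.5, -0.2, -1.2]
grip_width: 0.259
20,177,25 [0.0269 0.0082 0.0002] [0.001 0.003 0.004]
```

```bash
python3 -m jog '[[[0.014,0.004,-0.001],[0.001,0.003,0.003],10],[[0.014,0.004,0],[0,0,0],10],[[0,0,0],[0,0,0],10]]';  python3 path.py 3  20,177,25 ; python3 -m jog '[[[0.012,0.003,0.0125],[0,0,0],10],[[0.012,0.003,0.0125],[0,0,0],10],[[0,0,0],[0,0,0],10]]';  python3 path.py 3 45,203,25 63,209,25
```

```text
clock: 33.55
position: [0.5837, 0.2635, 0.1472]
ee_rot: [-0.103, 0.971, 0.022, 0.215]
ft_force: [-0.1, 1.5, -0.2]
grip_width: 0.262
20,177,25 [-0.0029  0.0008  0.0002] [0.001 0.    0.002]
clock: 33.92
position: [0.607, 0.2699, 0.1722]
ee_rot: [-0.104, 0.971, 0.022, 0.215]
ft_force: [-0.3, 0.0, -0.6]
grip_width: 0.261
45,203,25 [-0.0017 -0.0004  0.0012] [ 0.001 -0.001  0.001]
63,209,25 [0.0176 0.0038 0.006 ] [0. 0. 0.]
```

```bash
python3 -m jog '[[[0.008,0.002,0.007],[0.001,-0.001,0],10],[[0.008,0.002,0],[0,0,0],10],[[0,0,0],[0,0,0],10]]';  python3 path.py 3 63,208,25;python3 -m jog '[[[0.002,0.0,-0.010],[0,0,0],10],[[0,0,0],[0,0,0],10]]'; python3 path.py 3 66,200,25 68,192,25 71,185,30 75,178,38 82,173,40;  python3 -c "
from ring import *
print(cabf(fk()));snap('scene','s16',(290,290,410,410),5)"
```

```text
clock: 34.3
position: [0.6228, 0.2739, 0.1783]
ee_rot: [-0.104, 0.971, 0.023, 0.214]
ft_force: [-0.4, -0.2, -1.3]
grip_width: 0.26
63,208,25 [ 0.0001 -0.0005  0.0001] [ 0.001 -0.002  0.   ]
clock: 34.55
position: [0.6243, 0.2737, 0.1667]
ee_rot: [-0.104, 0.971, 0.022, 0.214]
ft_force: [-0.0, 1.1, -0.9]
grip_width: 0.262
66,200,25 [0.0015 0.0003 0.0037] [ 0.002 -0.003  0.   ]
68,192,25 [ 0.002   0.0004 -0.008 ] [0. 0. 0.]
71,185,30 [ 0.0058  0.0013 -0.0153] [ 0.018 -0.085  0.   ]
75,178,38 [ 0.01    0.0022 -0.0197] [ 0.03  -0.136  0.   ]
82,173,40 [ 0.0086  0.0019 -0.008 ] [ 0.007 -0.034 -0.   ]
[0.0646 0.09   0.1959]
```

View pics/s16.png

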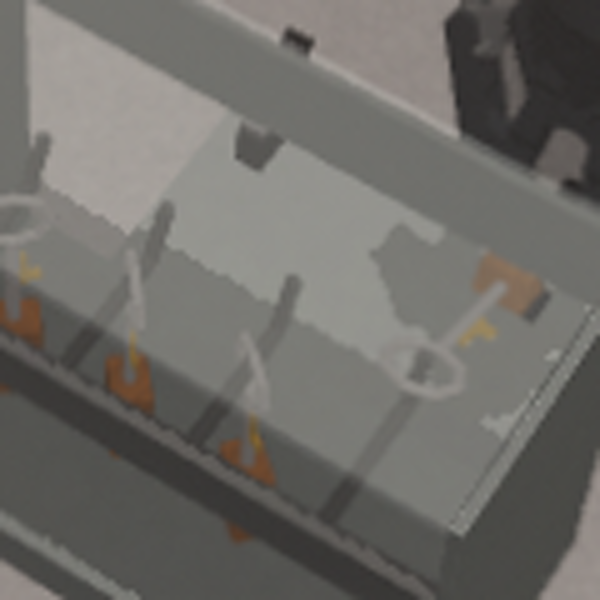

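```bash
python3 -m jog '[[[0.0036,0.0008,-0.005],[0.001,-0.003,0],10],[[0.006,0.0015,-0.0153],[0.018,-0.085,0],10],[[0,0,0],[0,0,0],10]]'; python3 path.py 3 75,178,38 82,173,40;  python3 -m jog '[[[0.0093,0.0018,-0.019],[0.029,-0.134,0],10],[[0.0088,0.002,-0.008],[0.007,-0.034,0],10],[[0,0,0],[0,0,0],10]]'; python3 path.py 3 82,173,40 84,171,46 ;  python3 -c "
from ring import *
print(cabf(fk()));print(st()['joint_pos'].round(2))"
```

```text
clock: 34.98
position: [0.6345, 0.2764, 0.1463]
ee_rot: [-0.103, 0.96, 0.027, 0.258]
ft_force: [1.0, 0.0, -1.1]
grip_width: 0.259
75,178,38 [ 0.009   0.0015 -0.0189] [ 0.03  -0.134 -0.   ]
82,173,40 [ 0.0086  0.0019 -0.008 ] [ 0.007 -0.034 -0.   ]
clock: 35.35
position: [0.6532, 0.2789, 0.1218]
ee_rot: [-0.099, 0.937, 0.032, 0.333]
ft_force: [-0.6, 0.4, -0.5]
grip_width: 0.265
82,173,40 [-0.001   0.0008 -0.0024] [ 0.009 -0.014  0.006]
84,171,46 [ 0.0079  0.0017 -0.0107] [ 0.022 -0.102 -0.   ]
[0.0837 0.0889 0.174 ]
[-0.12  0.35 -0.52  1.94  1.08  0.44  0.33]
```

```bash
python3 -m jog '[[[0.006,0.002,-0.0125],[0.03,-0.11,0.006],10],[[0,0,0],[0,0,0],10]]'; python3 path.py 3 84,171,46; python3 -m jog '[[[0,0,0],[0,0,0],32],[[0,0,0],[0,0,0],36],[[0,0,0],[0,0,0],45],[[0,0,0],[0,0,0],45]]'; python3 -m jog '[[[-0.012,-0.003,0.013],[0,0,0],45],[[-0.021,-0.0045,0.021],[0,0,0],45],[[-0.021,-0.0045,0.021],[0,0,0],45],[[-0.019,-0.004,0.015],[0,0,0],45],[[-0.02,-0.004,0],[0,0,0],45]]'; python3 -c "
from ring import *
print(cabf(fk()));snap('scene','s17',(250,250,410,410),5)"
```

```text
clock: 35.6
position: [0.6614, 0.2772, 0.1179]
ee_rot: [-0.094, 0.925, 0.032, 0.368]
ft_force: [-0.4, -0.9, -0.6]
grip_width: 0.266
84,171,46 [-0.0014  0.0042 -0.0091] [ 0.02  -0.043  0.015]
clock: 36.1
position: [0.6634, 0.2775, 0.1216]
ee_rot: [-0.093, 0.925, 0.032, 0.368]
ft_force: [-0.1, 0.3, 0.0]
grip_width: 0.449
clock: 36.72
position: [0.5684, 0.2567, 0.1934]
ee_rot: [-0.093, 0.925, 0.031, 0.367]
ft_force: [-0.9, -0.3, 0.5]
grip_width: 0.452
[-0.0079  0.0845  0.2518]
```

View pics/s17.png

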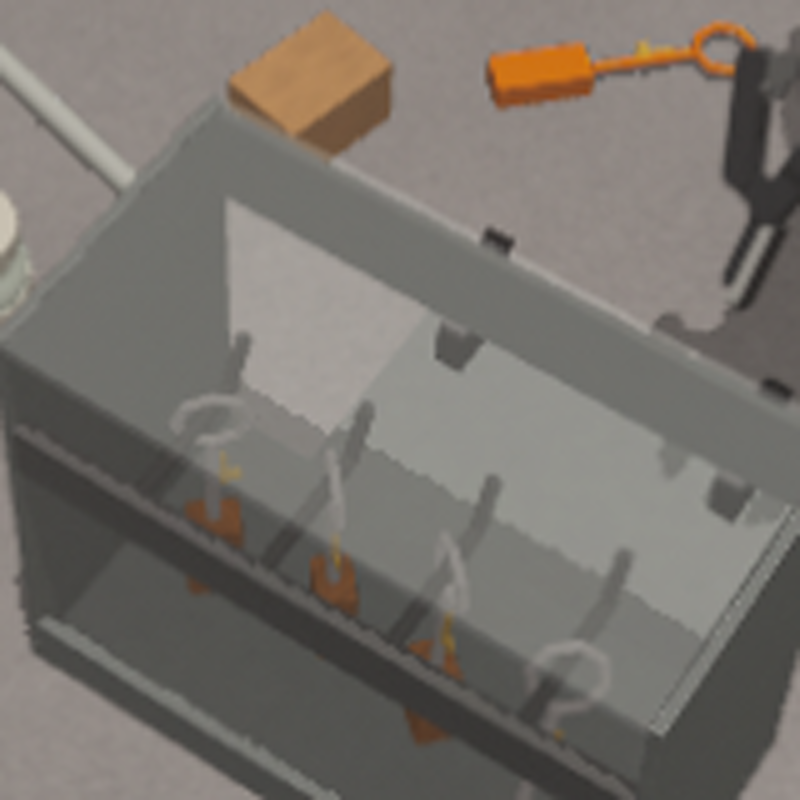

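```bash
python3 -m jog '[[[-0.04,-0.05,0.02],[-0.03,0.17,0],50],[[-0.03,-0.06,0.02],[-0.03,0.17,0],60],[[0,-0.06,0],[-0.03,0.17,0],60],[[0.02,-0.06,0],[-0.03,0.17,-0.05],60],[[0.02,-0.06,0],[0,0.05,-0.18],60]]'; python3 -m jog '[[[0.02,-0.06,0],[0,0,-0.18],60],[[0.02,-0.06,0],[0,0,-0.18],60],[[0.02,-0.04,0],[0,0,-0.18],60],[[0.02,0,0],[0,0,-0.18],60],[[0,0,0],[0,0,-0.18],60]]';python3 -m jog '[[[0,0,0],[0,0,-0.18],60],[[0,0,0],[0,0,-0.18],60],[[0,0,0],[0,0,-0.18],60],[[0,0,0],[0,0,-0.1],60],[[0,0,0],[0,0,0],60]]'; python3 -c "
from h import *
m,b,d=snap('wrist','w18')
import pickle;pickle.dump((m,b,d),open('w18.pkl','wb'))
print(st()['position'],st()['joint_pos'].round(2))
m,b,d=snap('scene','s18',(240,240,420,420),4)"
```

```text
clock: 37.4
position: [0.5849, 0.0206, 0.2107]
ee_rot: [0.021, 0.994, -0.031, 0.107]
ft_force: [0.8, 0.3, 0.0]
grip_width: 0.597
clock: 38.02
position: [0.6657, -0.1466, 0.2093]
ee_rot: [0.465, 0.878, -0.077, 0.081]
ft_force: [0.7, -0.0, -0.0]
grip_width: 0.597
clock: 38.65
position: [0.6666, -0.1461, 0.2065]
ee_rot: [0.724, 0.681, -0.1, 0.049]
ft_force: [-0.3, -0.1, -1.1]
grip_width: 0.596
[ 0.66651488 -0.14597915  0.20654382] [ 0.04  0.52  0.01  1.32  0.21  1.38 -0.06]
```

View pics/w18.png

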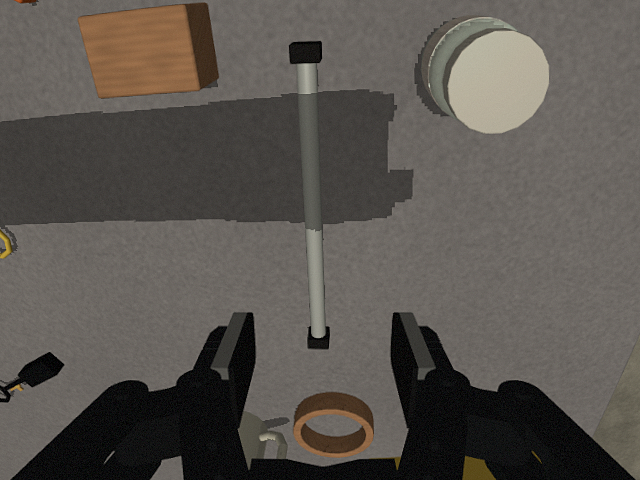

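View pics/s18.png

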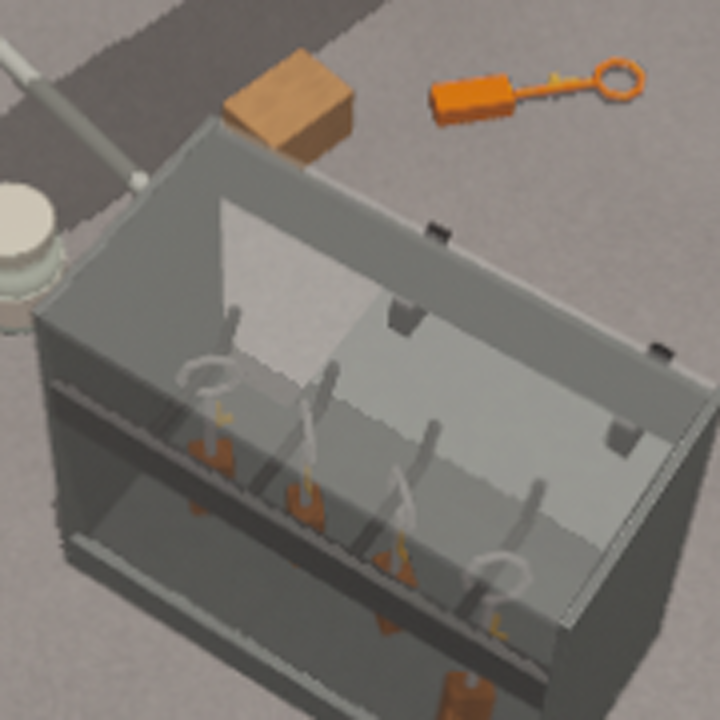

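```bash
cat > b.py <<'E'
import sys
from h import *
x,y,z,yaw=map(float,sys.argv[1:5]);o=st()
Rt=R.from_euler('z',yaw,degrees=True)*R.from_matrix(np.array([[0,1,0],[1,0,0],[0,0,-1.]]))
print('pos',o['position'].round(4),'d',(np.array([x,y,z])-o['position']).round(4),'rot',(Rt*R.from_quat(o['ee_rot']).inv()).as_rotvec().round(3),'F',o['ft_force'].round(1),'g',round(o['grip_width'],3),'t',round(o['clock'],2))
E
python3 - <<'E'
from h import *
import pickle
m,b,d=pickle.load(open('w18.pkl','rb'))
print('rod',onz(m,308,80,.013),onz(m,318,325,.013))
print('ends far',onz(m,305.5,41,.02),onz(m,305.5,62,.01),'near',onz(m,319,348,0.0),onz(m,319,328,.02),onz(m,319,338,.01))
E
python3 b.py .64 -.196 .1 -2.3
```

```text
rod [ 0.64718039 -0.08762823  0.013     ] [ 0.63767778 -0.30332691  0.013     ]
ends far [ 0.64840747 -0.06247431  0.02      ] [ 0.64617    -0.07639666  0.01      ] near [ 0.63450287 -0.34567236  0.        ] [ 0.63931722 -0.30069378  0.02      ] [ 0.63696011 -0.32251351  0.01      ]
pos [ 0.6664 -0.146   0.2068] d [-0.0264 -0.05   -0.1068] rot [ 0.21  -0.076  0.02 ] F [0.2 0.2 0.6] g 0.599 t 38.75
```

```bash
python3 - <<'E'
from h import *
import pickle
m,b,d=pickle.load(open('w18.pkl','rb'))
print(onz(m,319,348,0.02),onz(m,319,326,0.02),onz(m,305.5,62,.02),onz(m,305.5,41,.02))
E
python3 -m jog '[[[0,0,-0.02],[0.1,-0.038,0.01],60],[[-0.012,-0.025,-0.04],[0.1,-0.038,0.01],60],[[-0.012,-0.025,-0.04],[0,0,0],60],[[0,0,0],[0,0,0],60]]'; python3 b.py .642 -.194 .06 -2.4
python3 -c "
from h import *
m,b,d=snap('wrist','w19')
import pickle;pickle.dump((m,b,d),open('w19.pkl','wb'))"
```

```text
[ 0.63744632 -0.32580649  0.02      ] [ 0.63949698 -0.29827997  0.02      ] [ 0.64730065 -0.07513981  0.02      ] [ 0.64840747 -0.06247431  0.02      ]
clock: 39.25
position: [0.6418, -0.1962, 0.1055]
ee_rot: [0.717, 0.697, 0.001, 0.004]
ft_force: [-0.6, -0.3, 0.2]
grip_width: 0.6
pos [ 0.6418 -0.1962  0.1055] d [ 0.0002  0.0022 -0.0455] rot [ 0.005  0.007 -0.012] F [-0.6 -0.3  0.2] g 0.6 t 39.25
```

View pics/w19.png

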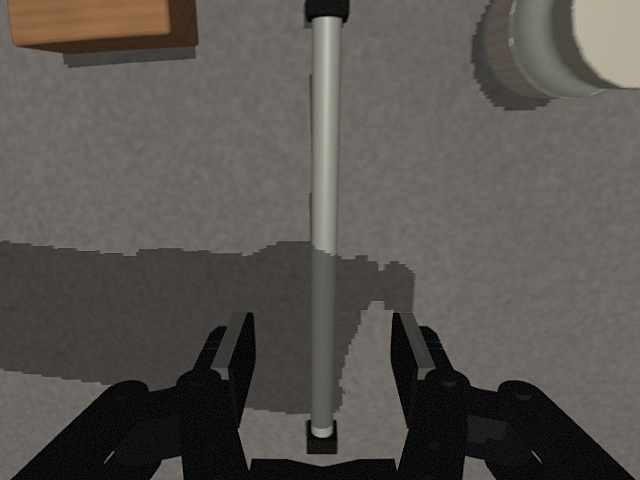

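```bash
python3 - <<'E'
from h import *
import pickle
m,b,d=pickle.load(open('w19.pkl','rb'))
print(onz(m,326,20,0.017),onz(m,321,421,0.02),onz(m,321,453,0.02),onz(m,325,100,.016),onz(m,322,400,.016))
E
python3 -m jog '[[[0,0.002,-0.04],[0.005,0.007,-0.008],60],[[0,0,-0.03],[0,0,0],60],[[0,0,0],[0,0,0],60]]'; python3 b.py .642 -.194 .022 -2.4
```

```text
[ 0.64671708 -0.07739253  0.017     ] [ 0.63732166 -0.2997999   0.02      ] [ 0.63646861 -0.32624439  0.02      ] [ 0.64523356 -0.11281911  0.016     ] [ 0.63836484 -0.28693414  0.016     ]
clock: 39.67
position: [0.6502, -0.1877, 0.0439]
ee_rot: [0.717, 0.697, 0.006, 0.005]
ft_force: [-0.5, 0.3, 0.5]
grip_width: 0.6
pos [ 0.6502 -0.1877  0.0439] d [-0.0082 -0.0063 -0.0219] rot [-0.     0.015 -0.014] F [-0.5  0.3  0.5] g 0.6 t 39.67
```

```bash
python3 -m jog '[[[-0.008,-0.006,-0.008],[0,0.015,-0.014],60],[[0,0,0],[0,0,0],60]]'; python3 b.py .642 -.194 .022 -2.3;  python3 -m jog '[[[0,0,-0.012],[0,0,0],60],[[0,0,0],[0,0,0],60]]'; python3 b.py .642 -.194 .022 -2.3
```

```text
clock: 39.92
position: [0.6444, -0.193, 0.0396]
ee_rot: [0.721, 0.693, 0.001, 0.002]
ft_force: [-0.8, -0.0, -0.3]
grip_width: 0.599
pos [ 0.6444 -0.193   0.0396] d [-0.0024 -0.001  -0.0176] rot [ 0.001  0.005 -0.   ] F [-0.8 -0.  -0.3] g 0.599 t 39.92
clock: 40.17
position: [0.6454, -0.1931, 0.0285]
ee_rot: [0.721, 0.693, 0.002, 0.003]
ft_force: [-1.0, -0.7, -1.0]
grip_width: 0.596
pos [ 0.6454 -0.1931  0.0285] d [-0.0034 -0.0009 -0.0065] rot [ 0.001  0.007 -0.   ] F [-1.  -0.7 -1. ] g 0.596 t 40.17
```

```bash
python3 -m jog '[[[-0.003,-0.001,-0.0055],[0.001,0.007,0],60],[[0,0,0],[0,0,0],10],[[0,0,0],[0,0,0],5],[[0,0,0],[0,0,0],5],[[0,0,0],[0,0,0],5]]' 100; python3 b.py .642 -.194 .022 -2.3;  python3 -m jog '[[[0,0,0.04],[0,0,0],5],[[0,0,0.05],[0,0,0],5],[[0,0,0.05],[0,0,0],5],[[0,0,0],[0,0,0],5]]'; python3 b.py .642 -.194 .022 -2.3; python3 -c "
from h import *
m,b,d=snap('wrist','w20');m,b,d=snap('side','d20',(230,60,430,360),2)"
```

```text
clock: 40.8
position: [0.6424, -0.1943, 0.0232]
ee_rot: [0.721, 0.693, -0.0, 0.0]
ft_force: [-0.3, -0.2, -1.5]
grip_width: 0.116
pos [ 0.6424 -0.1943  0.0232] d [-0.0004  0.0003 -0.0012] rot [ 0. -0. -0.] F [-0.3 -0.2 -1.5] g 0.116 t 40.8
clock: 41.3
position: [0.6408, -0.1938, 0.1655]
ee_rot: [0.721, 0.693, -0.001, -0.001]
ft_force: [-1.2, -0.1, -1.4]
grip_width: 0.12
pos [ 0.6408 -0.1938  0.1655] d [ 0.0012 -0.0002 -0.1435] rot [-0.001 -0.003 -0.   ] F [-1.2 -0.1 -1.4] g 0.12 t 41.3
```

View pics/w20.png

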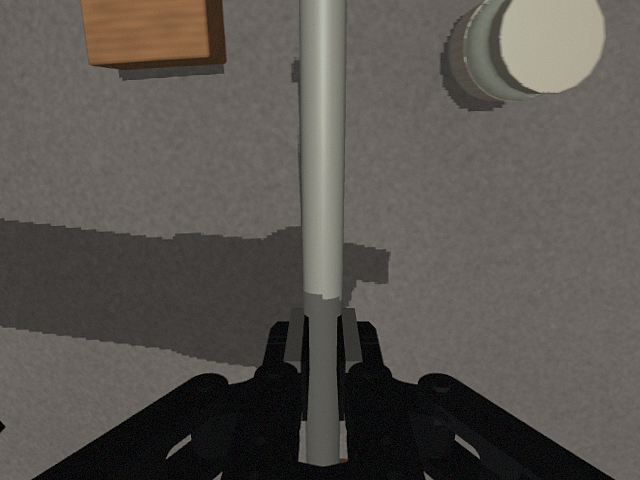

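View pics/d20.png

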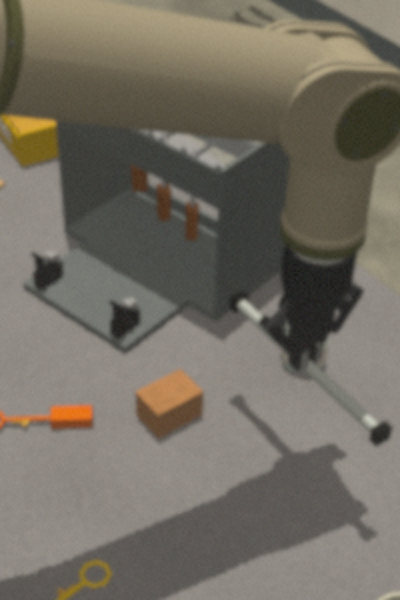

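```bash
python3 -m jog '[[[-0.05,0,0.02],[0,0,0.05],5],[[-0.05,0.02,0.02],[0,0,0.05],5],[[-0.03,0.05,0],[0,0,0.05],5],[[0,0.06,0],[0,0,0.05],5],[[0,0.06,0],[0,0,0.05],5]]';python3 -m jog '[[[0,0.06,0],[0,0,0],5],[[0.02,0.06,0],[0,0,0],5],[[0.02,0.045,0],[0,0,0],5],[[0,0,0],[0,0,0],5],[[0,0,0],[0,0,0],5]]'; python3 b.py .5721 .1703 .2 12.2; python3 -c "
from h import *
m,b,d=snap('wrist','w21');
import pickle;pickle.dump((m,b,d),open('w21.pkl','wb'))
snap('side','d21',(200,60,420,280),3);snap('scene','s21',(250,200,450,400),3)"
```

```text
clock: 42.02
position: [0.4989, -0.003, 0.1895]
ee_rot: [0.63, 0.777, -0.009, -0.01]
ft_force: [1.3, 1.0, -1.4]
grip_width: 0.117
clock: 42.65
position: [0.533, 0.1693, 0.1808]
ee_rot: [0.626, 0.779, -0.014, -0.015]
ft_force: [0.4, -1.0, -1.4]
grip_width: 0.112
pos [0.533  0.1693 0.1808] d [0.0391 0.001  0.0192] rot [ 0.003 -0.041 -0.004] F [ 0.4 -1.  -1.4] g 0.112 t 42.65
```

View pics/w21.png

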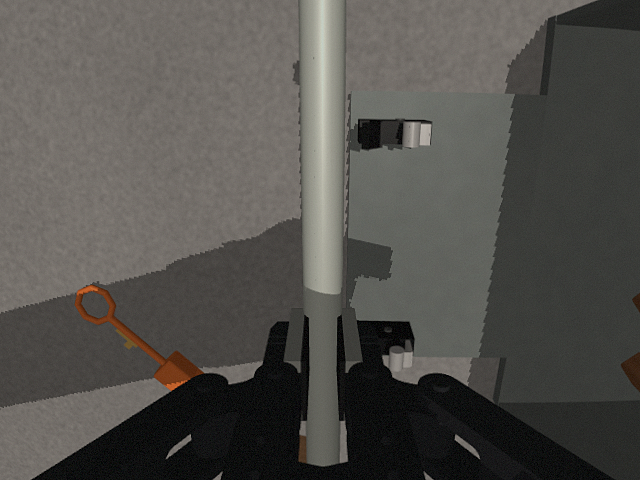

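View pics/d21.png

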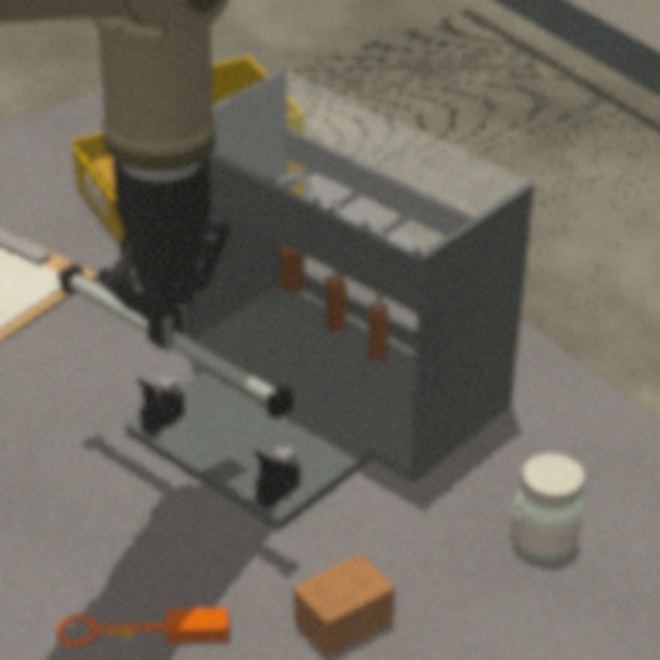

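```bash
python3 - <<'E'
from ring import *
import pickle
m,b,d=pickle.load(open('w21.pkl','rb'))
for n,p,z in(('cheek outer L',(358,133),.072),('cheek inner L',(381,133),.065),('roller L edge',(404,133),.055),('roller R',(419,133),.055),('base corner L',(350,92),.012),('clip far top',(392,118),.06),('clip near',(392,148),.05),('R roller',(398,359),.055),('base front',(347,215),.012)):
    print(n,cabf(onz(m,*p,z)))
q=b[80:180,330:450];cv2.imwrite('pics/w21c.png',cv2.resize(q,None,fx=5,fy=5,interpolation=cv2.INTER_CUBIC))
print(proj(m,[*(np.array([.6747,.1925])-.105*np.array([.9774,.2113])+.075*np.array([-.2113,.9774])),.045]))
E
```

```text
cheek outer L [-0.1299  0.0751  0.072 ]
cheek inner L [-0.1171  0.0748  0.065 ]
roller L edge [-0.103   0.0743  0.055 ]
roller R [-0.0945  0.0745  0.055 ]
base corner L [-0.1334  0.0976  0.012 ]
clip far top [-0.1108  0.0827  0.06  ]
clip near [-0.1089  0.0653  0.05  ]
R roller [-0.0977 -0.075   0.055 ]
base front [-0.1338  0.0144  0.012 ]
[398.35209905 130.69301197]
```

View pics/w21c.png

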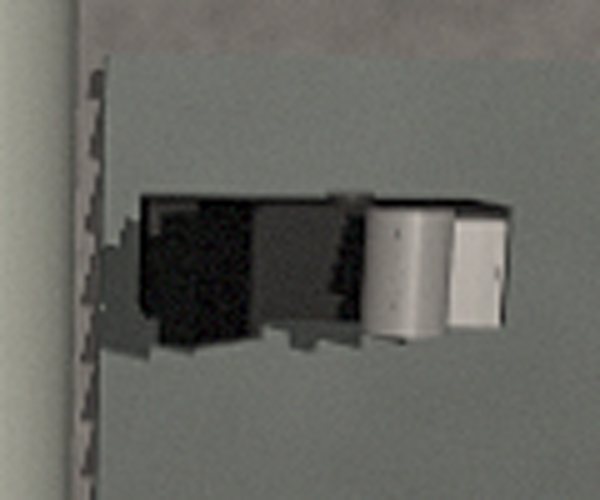

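```bash
python3 -m jog '[[[0.02,0.001,-0.02],[0.003,-0.041,-0.004],5],[[0.017,0,-0.03],[0,0,0],5],[[0,0,-0.01],[0,0,0],5],[[0,0,0],[0,0,0],5]]';python3 b.py .5706 .1700 .1 12.2
```

```text
clock: 43.3
position: [0.5715, 0.1655, 0.1218]
ee_rot: [0.631, 0.776, 0.001, 0.002]
ft_force: [-0.3, -0.5, -1.4]
grip_width: 0.112
pos [0.5715 0.1655 0.1218] d [-0.0009  0.0045 -0.0218] rot [0.    0.005 0.008] F [-0.3 -0.5 -1.4] g 0.112 t 43.3
```

```bash
python3 -m jog '[[[-0.001,0.005,-0.02],[0,0.005,0.008],5],[[0,0,0],[0,0,0],5]]';python3 b.py .5706 .1700 .1 12.2;python3 -m jog '[[[0,0,0],[0,0,0],5],[[0,0,0],[0,0,0],5]]';python3 b.py .5706 .1700 .1 12.2; python3 -c "
from h import *
m,b,d=snap('wrist','w22');
import pickle;pickle.dump((m,b,d),open('w22.pkl','wb'))
snap('side','d22',(220,140,340,260),6);snap('scene','s22',(300,220,460,380),4)"
```

```text
clock: 43.55
position: [0.5702, 0.1709, 0.102]
ee_rot: [0.628, 0.778, 0.0, 0.0]
ft_force: [0.2, 0.0, -1.6]
grip_width: 0.114
pos [0.5702 0.1709 0.102 ] d [ 0.0004 -0.0009 -0.002 ] rot [ 0.     0.001 -0.001] F [ 0.2  0.  -1.6] g 0.114 t 43.55
clock: 43.8
position: [0.5705, 0.1712, 0.1029]
ee_rot: [0.628, 0.779, 0.001, 0.001]
ft_force: [0.9, 0.4, -1.0]
grip_width: 0.116
pos [0.5705 0.1712 0.1029] d [ 0.0001 -0.0012 -0.0029] rot [-0.     0.002 -0.001] F [ 0.9  0.4 -1. ] g 0.116 t 43.8
```

View pics/w22.png

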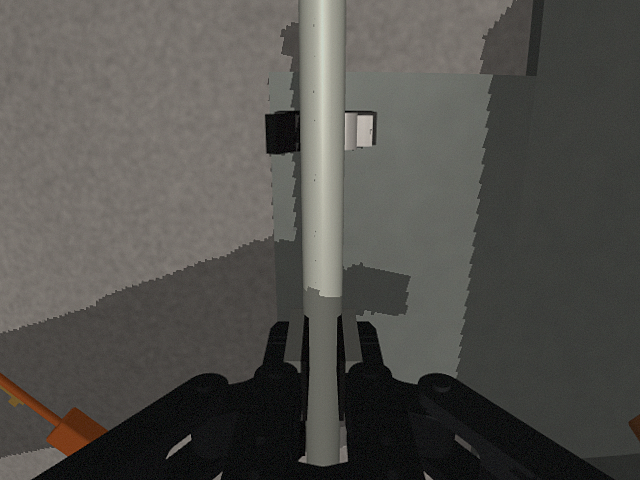

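View pics/d22.png

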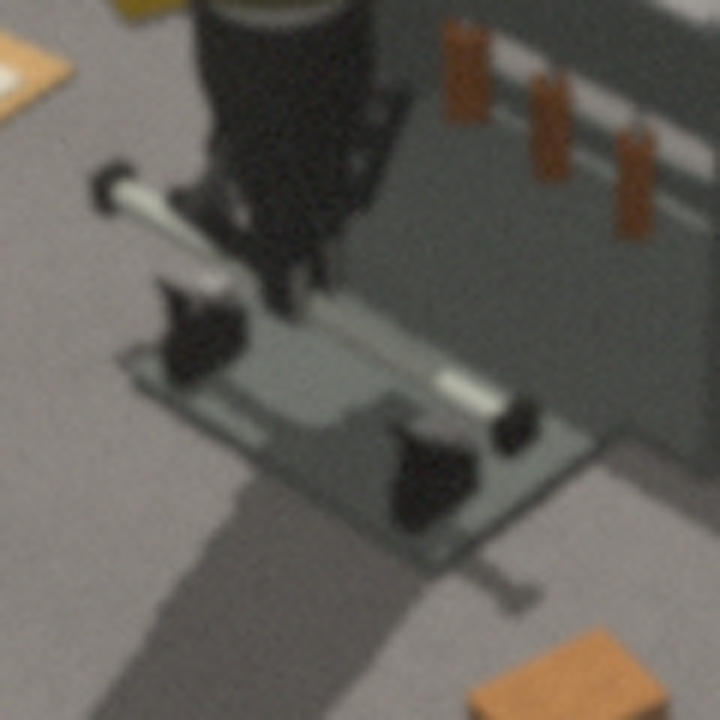

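View pics/s22.png

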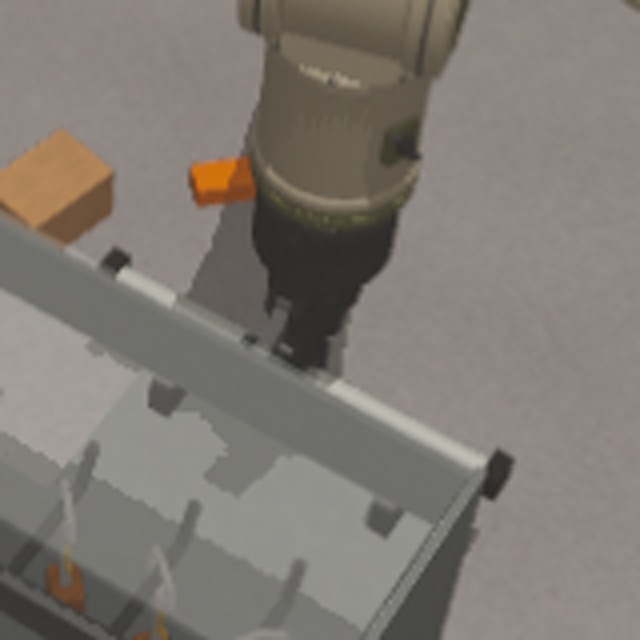

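```bash
python3 - <<'E'
from ring import *
import pickle
m,b,d=pickle.load(open('w22.pkl','rb'));m1,b1,_=pickle.load(open('w21.pkl','rb'))
for x in(301,344):print('bar',cabf(onz(m,x,132,.090)))
print('mid bar at two rows',cabf(onz(m,321.5,20,.09)),cabf(onz(m,322.5,270,.09)))
print('cheek outer',cabf(onz(m,266,132,.072)),cabf(onz(m1,358,133,.072)))
print('roller right',cabf(onz(m,357,131,.055)),cabf(onz(m1,419,133,.055)))
print('jaw right',cabf(onz(m,376,130,.05)),cabf(onz(m1,431,133,.05)))
print(d[132,320],b.shape)
# depth-based cheek / roller heights
for u in(270,285,350,366):
    c,r=ray(m,u,130);z=d[130,u];print(u,cabf(c+r*z))
for u in(365,375,388,400,412,426):
    c,r=ray(m1,u,133);z=pickle.load(open('w21.pkl','rb'))[2][133,u];print('w21',u,cabf(c+r*z))
E
```

```text
bar [-0.1138  0.0755  0.09  ]
bar [-0.1004  0.0755  0.09  ]
mid bar at two rows [-0.1074  0.108   0.09  ] [-0.1071  0.0291  0.09  ]
cheek outer [-0.1271  0.0743  0.072 ] [-0.1299  0.0751  0.072 ]
roller right [-0.0935  0.0735  0.055 ] [-0.0945  0.0745  0.055 ]
jaw right [-0.0854  0.0736  0.05  ] [-0.0866  0.0743  0.05  ]
0.12576206 (480, 640, 3)
270 [-0.1259  0.0748  0.0694]
285 [-0.1207  0.0747  0.0675]
350 [-0.0964  0.074   0.0573]
366 [-0.0899  0.0738  0.0544]
w21 365 [-0.1261  0.0751  0.0702]
w21 375 [-0.1207  0.075   0.069 ]
w21 388 [-0.1102  0.0731  0.0373]
w21 400 [-0.1029  0.0732  0.0376]
w21 412 [-0.0989  0.0746  0.0579]
w21 426 [-0.0905  0.0745  0.055 ]
```

```bash
python3 - <<'E'
from ring import *
import pickle
m1,b1,d=pickle.load(open('w21.pkl','rb'))
for u in range(376,436,3):
    c,r=ray(m1,u,133);print(u,cabf(c+r*d[133,u]))
print('right clip')
for u in range(380,416,4):
    c,r=ray(m1,u,360);print(u,cabf(c+r*d[360,u]))
E
```

```text
376 [-0.1199  0.0749  0.0661]
379 [-0.118   0.0747  0.0631]
382 [-0.1162  0.0746  0.0616]
385 [-0.112  0.073  0.037]
388 [-0.1102  0.0731  0.0373]
391 [-0.1085  0.0732  0.0381]
394 [-0.1066  0.0731  0.0373]
397 [-0.1048  0.0732  0.038 ]
400 [-0.1029  0.0732  0.0376]
403 [-0.1033  0.0742  0.053 ]
406 [-0.1021  0.0744  0.0564]
409 [-0.1005  0.0745  0.0571]
412 [-0.0989  0.0746  0.0579]
415 [-0.0968  0.0745  0.0554]
418 [-0.095   0.0745  0.055 ]
421 [-0.0932  0.0744  0.0541]
424 [-0.0914  0.0744  0.0537]
427 [-0.0896  0.0744  0.0532]
430 [-0.0879  0.0745  0.0537]
433 [-0.0774  0.0719  0.0118]
right clip
380 [-0.1259  0.0148  0.1913]
384 [-0.1    -0.1133 -0.0009]
388 [-0.0967 -0.113  -0.0006]
392 [-0.102  -0.0746  0.057 ]
396 [-0.0992 -0.0749  0.0565]
400 [-0.0964 -0.0753  0.0558]
404 [-0.0933 -0.0767  0.0536]
408 [-0.0903 -0.0774  0.0525]
412 [-0.0767 -0.1125 -0.0003]
```

```bash
python3 -m jog '[[[0,-0.0005,-0.012],[0,0.002,0],5],[[0,0,0],[0,0,0],5]]' 110;python3 b.py .5704 .1705 .058 12.2;python3 -m jog '[[[0,0,-0.010],[0,0,0],5],[[0,0,0],[0,0,0],5]]';python3 b.py .5704 .1705 .058 12.2
```

```text
clock: 44.2
position: [0.5706, 0.1705, 0.09]
ee_rot: [0.628, 0.778, 0.0, -0.0]
ft_force: [-0.2, 0.2, -1.3]
grip_width: 0.111
pos [0.5706 0.1705 0.09  ] d [-0.0002 -0.     -0.032 ] rot [-0.     0.    -0.001] F [-0.2  0.2 -1.3] g 0.111 t 44.2
clock: 44.45
position: [0.5704, 0.1703, 0.0789]
ee_rot: [0.628, 0.778, -0.0, -0.0]
ft_force: [-0.2, -0.4, -0.9]
grip_width: 0.11
pos [0.5704 0.1703 0.0789] d [ 0.      0.0002 -0.0209] rot [-0.    -0.001 -0.001] F [-0.2 -0.4 -0.9] g 0.11 t 44.45
```

```bash
for i in 1; do python3 -m jog '[[[0,0,-0.006],[0,0,0],5],[[0,0,0],[0,0,0],5]]';python3 b.py .5704 .1705 .058 12.2; done; python3 -m jog '[[[0,0,-0.006],[0,0,0],5],[[0,0,0],[0,0,0],5]]';python3 b.py .5704 .1705 .058 12.2
```

```text
clock: 44.7
position: [0.5698, 0.1703, 0.0725]
ee_rot: [0.628, 0.778, -0.001, -0.001]
ft_force: [-3.9, 0.4, -1.4]
grip_width: 0.108
pos [0.5698 0.1703 0.0725] d [ 0.0006  0.0002 -0.0145] rot [ 0.    -0.002 -0.001] F [-3.9  0.4 -1.4] g 0.108 t 44.7
clock: 44.95
position: [0.569, 0.1702, 0.0658]
ee_rot: [0.628, 0.779, -0.001, -0.001]
ft_force: [-3.8, -1.5, -5.5]
grip_width: 0.111
pos [0.569  0.1702 0.0658] d [ 0.0014  0.0003 -0.0078] rot [ 0.001 -0.004 -0.001] F [-3.8 -1.5 -5.5] g 0.111 t 44.95
```

```bash
python3 -m jog '[[[0.001,0,-0.006],[0,-0.002,0],5],[[0,0,0],[0,0,0],5]]';python3 b.py .5704 .1705 .058 12.2;  python3 -m jog '[[[0.0005,0,-0.004],[0,0,0],5],[[0,0,0],[0,0,0],5]]';python3 b.py .5704 .1705 .058 12.2;
```

```text
clock: 45.2
position: [0.5699, 0.1701, 0.059]
ee_rot: [0.628, 0.779, -0.001, -0.0]
ft_force: [-1.9, -1.8, -4.8]
grip_width: 0.111
pos [0.5699 0.1701 0.059 ] d [ 0.0005  0.0004 -0.001 ] rot [ 0.001 -0.002 -0.001] F [-1.9 -1.8 -4.8] g 0.111 t 45.2
clock: 45.45
position: [0.5708, 0.1704, 0.0582]
ee_rot: [0.628, 0.778, -0.001, 0.0]
ft_force: [-1.0, -0.2, -10.6]
grip_width: 0.11
pos [0.5708 0.1704 0.0582] d [-0.0004  0.0001 -0.0002] rot [ 0.001 -0.001 -0.001] F [ -1.   -0.2 -10.6] g 0.11 t 45.45
```

```bash
python3 -m jog '[[[0,0,0],[0,0,0],5],[[0,0,0],[0,0,0],5]]';python3 b.py .5704 .1705 .058 12.2; python3 -c "
from h import *
m,b,d=snap('wrist','w23');
import pickle;pickle.dump((m,b,d),open('w23.pkl','wb'))
snap('side','d23',(220,140,340,260),6);print(st()['torque'])"
```

```text
clock: 45.7
position: [0.5708, 0.1703, 0.0581]
ee_rot: [0.628, 0.778, -0.001, 0.0]
ft_force: [-3.2, -0.0, 1.1]
grip_width: 0.107
pos [0.5708 0.1703 0.0581] d [-0.0004  0.0002 -0.0001] rot [ 0.001 -0.001 -0.001] F [-3.2 -0.   1.1] g 0.107 t 45.7
[-0.18210517  0.7942614   0.00126064]
```

View pics/w23.png

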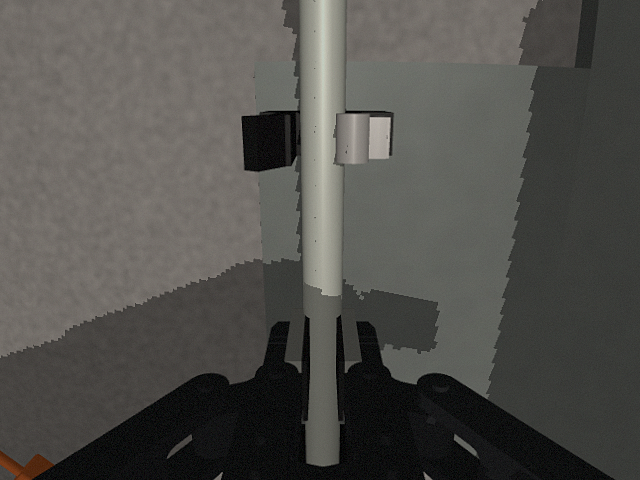

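View pics/d23.png

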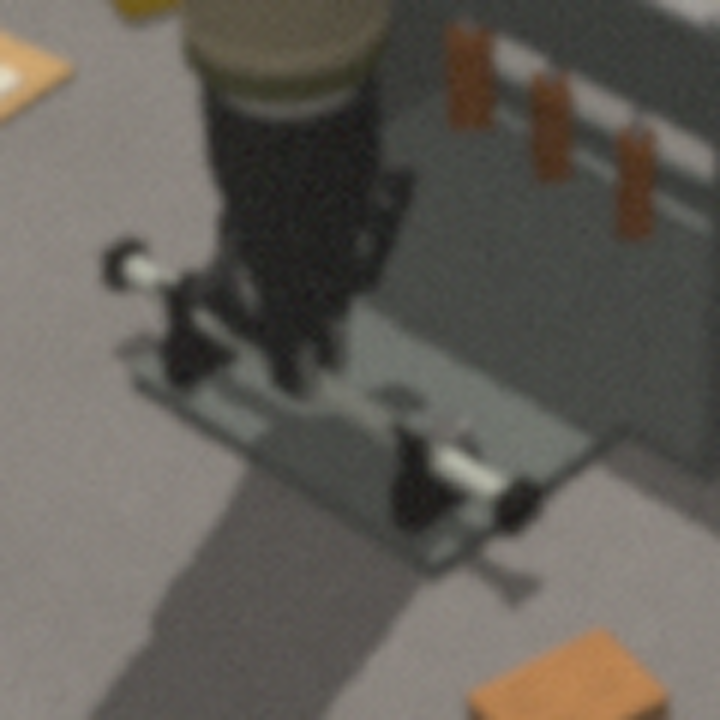

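```bash
python3 - <<'E'
from ring import *
import pickle
m,b,d=pickle.load(open('w23.pkl','rb'))
for u,v in((322,30),(322,90),(322,132),(322,200),(322,270),(346,135),(355,135),(385,135),(400,250)):
    c,r=ray(m,u,v);print(u,v,cabf(c+r*d[v,u]))
E
python3 -m jog '[[[0,0,-0.004],[0,0,0],5],[[0,0,-0.003],[0,0,0],5],[[0,0,0],[0,0,0],5]]';python3 b.py .5704 .1705 .058 12.2
```

```text
322 30 [-0.1071  0.1035  0.0503]
322 90 [-0.1072  0.087   0.0506]
322 132 [-0.1072  0.075   0.0517]
322 200 [-0.1072  0.0542  0.0511]
322 270 [-0.1072  0.0306  0.0512]
346 135 [-0.1003  0.0746  0.0572]
355 135 [-0.0977  0.0746  0.057 ]
385 135 [-0.0886  0.0743  0.0534]
400 250 [-0.0742  0.0235  0.0118]
clock: 46.18
position: [0.5707, 0.1704, 0.0582]
ee_rot: [0.628, 0.778, -0.002, 0.001]
ft_force: [-0.1, 0.3, -12.8]
grip_width: 0.109
pos [0.5707 0.1704 0.0582] d [-0.0003  0.0001 -0.0002] rot [ 0.003 -0.001 -0.   ] F [ -0.1   0.3 -12.8] g 0.109 t 46.17
```

```bash
python3 -m jog '[[[0,0,0.0],[0,0,0],15],[[0,0,0],[0,0,0],30],[[0,0,0],[0,0,0],45],[[0,0,0],[0,0,0],45]]' 30;python3 b.py .5704 .1705 .1 12.2; python3 -m jog '[[[0,0,0.02],[0,0,0],45],[[0,0,0.05],[0,0,0],45],[[-0.01,0,0.05],[0,0,0],45],[[-0.05,-0.03,0.03],[0,0,0],45],[[-0.05,-0.03,0],[0,0,0],45]]'; python3 -m jog '[[[0,0,0],[0,0,0],45],[[0,0,0],[0,0,0],45]]'
python3 -c "
from h import *
m,b,d=snap('wrist','w24');
import pickle;pickle.dump((m,b,d),open('w24.pkl','wb'))
snap('side','d24',(200,60,400,260),4);snap('scene','s24',(240,200,440,400),4)"
```

```text
clock: 46.68
position: [0.5728, 0.1709, 0.0588]
ee_rot: [0.628, 0.778, 0.0, 0.002]
ft_force: [-0.1, -0.4, 0.6]
grip_width: 0.45
pos [0.5728 0.1709 0.0588] d [-0.0024 -0.0004  0.0412] rot [ 0.002  0.003 -0.   ] F [-0.1 -0.4  0.6] g 0.45 t 46.67
clock: 47.3
position: [0.4659, 0.1141, 0.217]
ee_rot: [0.627, 0.779, 0.004, 0.003]
ft_force: [0.9, -0.7, 0.4]
grip_width: 0.451
clock: 47.55
position: [0.4642, 0.1125, 0.2204]
ee_rot: [0.627, 0.779, 0.005, 0.005]
ft_force: [-0.2, 0.3, -0.6]
grip_width: 0.452
```

View pics/w24.png

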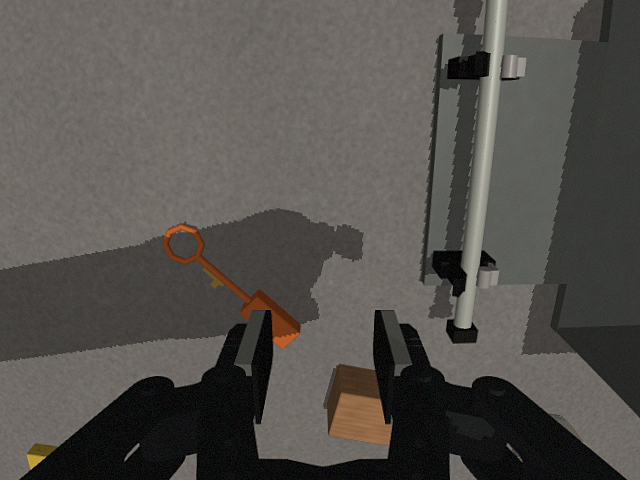

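View pics/d24.png

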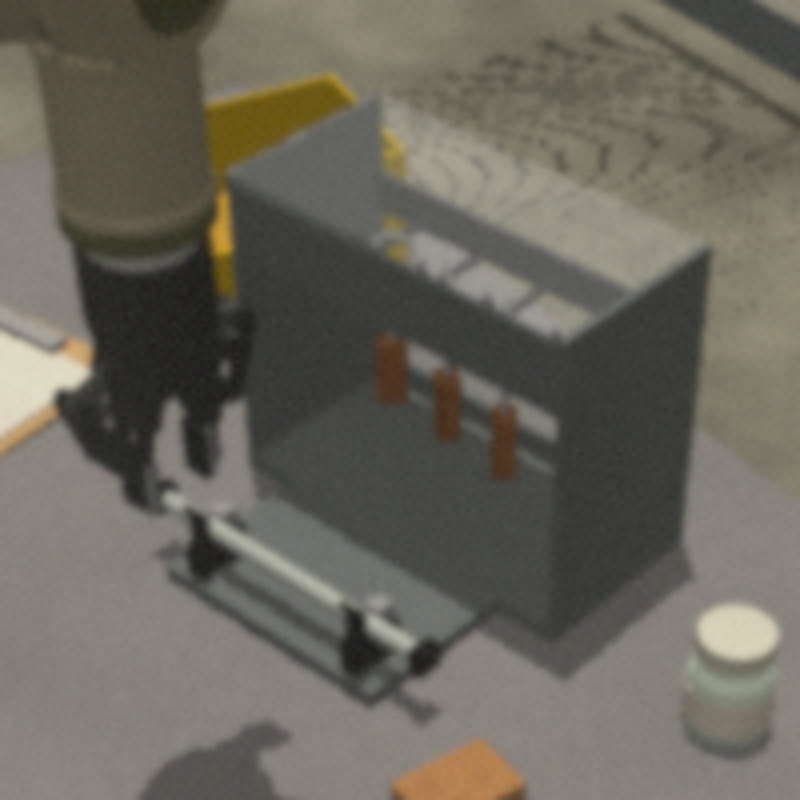

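View pics/s24.png

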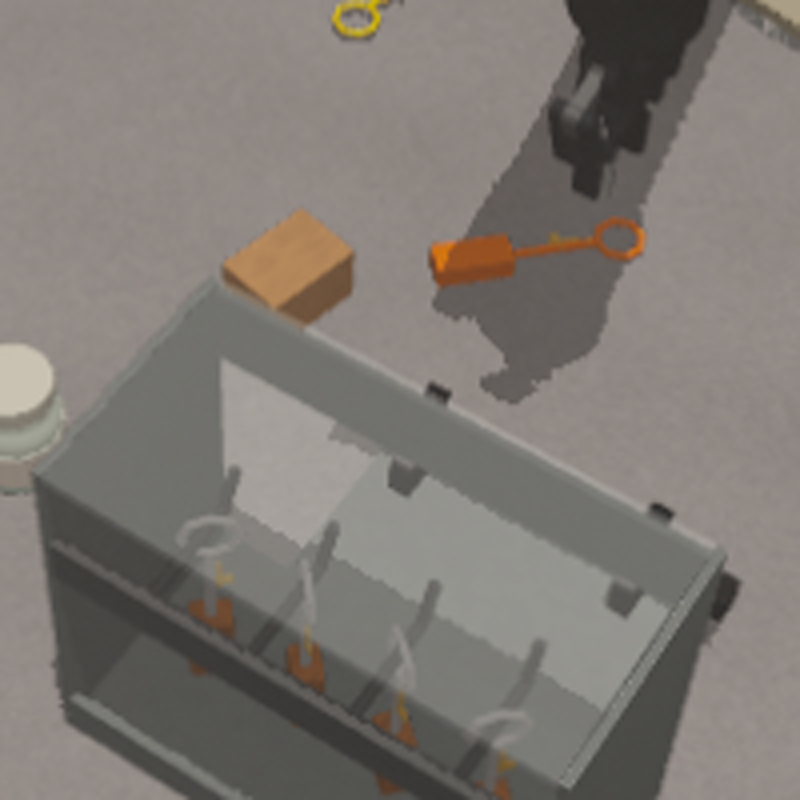

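```bash
python3 - <<'E'
from ring import *
import pickle
m,b,d=pickle.load(open('w24.pkl','rb'))
def P(u,v):
    c,r=ray(m,u,v);return cabf(c+r*d[v,u])
for n,u,v in(('bar',493,30),('bar',490,66),('bar',482,150),('bar',472,240),('bar',464,315),('cap',462,330),('rollerL',513,66),('rollerR',487,276)):print(n,P(u,v))
for v in range(316,346,4):print('cap row',v,P(462,v))
m,b,d=snap('side');p=b
for q in((165.0/4+200,495/4+60),(428/4+200,655/4+60)):print(cabf(onz(m,*q,.045)))
E
```

```text
bar [-0.1109  0.0956  0.0505]
bar [-0.1107  0.0732  0.05  ]
bar [-0.1109  0.018   0.0509]
bar [-0.1113 -0.0473  0.0517]
bar [-0.1094 -0.1104  0.0497]
cap [-0.1116 -0.1208  0.0551]
rollerL [-0.0983  0.0731  0.0578]
rollerR [-0.0984 -0.0739  0.057 ]
cap row 316 [-0.111  -0.1111  0.05  ]
cap row 320 [-0.1107 -0.1146  0.0501]
cap row 324 [-0.1107 -0.1175  0.0514]
cap row 328 [-0.1106 -0.1207  0.0521]
cap row 332 [-0.1109 -0.1232  0.0541]
cap row 336 [-0.111  -0.126   0.0555]
cap row 340 [-0.1103 -0.1301  0.0547]
cap row 344 [-0.0876 -0.1694 -0.001 ]
[-0.1065  0.1211  0.045 ]
[-0.1054 -0.1307  0.045 ]
```

```bash
for i in 1 2 3 4 5; do python3 -m jog '[[[0,0,0],[0,0,0],45],[[0,0,0],[0,0,0],45],[[0,0,0],[0,0,0],45],[[0,0,0],[0,0,0],45],[[0,0,0],[0,0,0],45]]' >/dev/null; done; python3 -c "
from h import *
snap('scene','s25',(240,260,400,420),5);m,b,d=snap('side','d25')
print(st()['clock'])"
```

```text
50.975
```

View pics/s25.png

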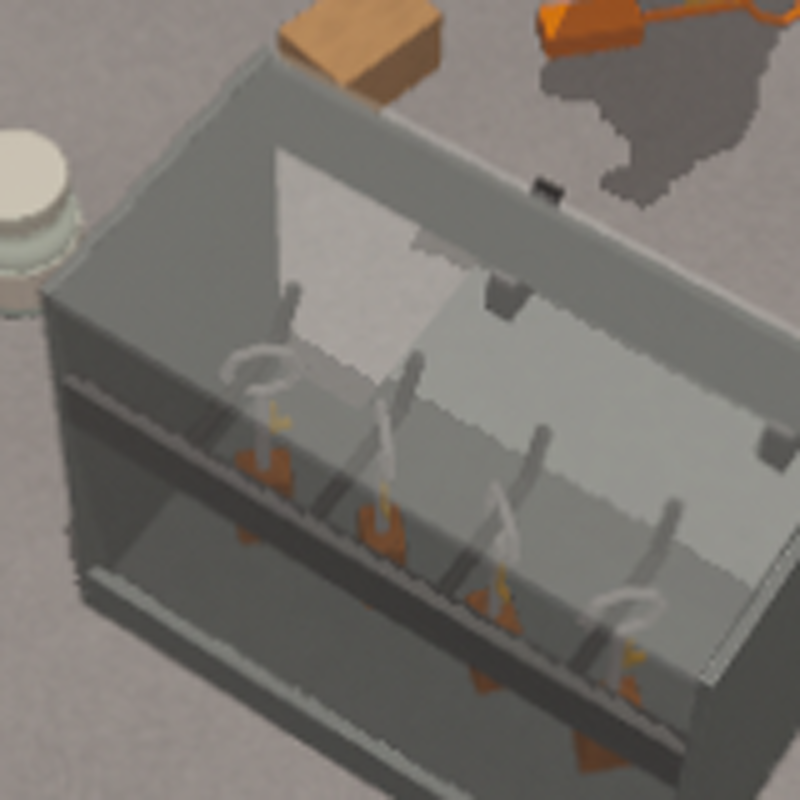

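View pics/d25.png

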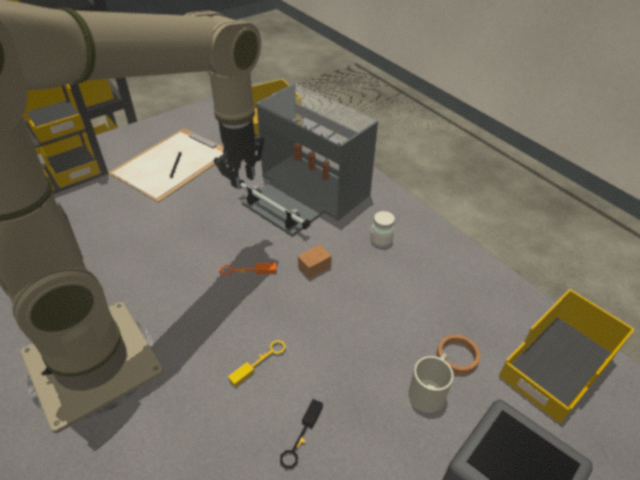

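```bash
python3 -c "
from workcell import manip
print(manip.hand_in())"
```

```text
the job is handed in; nothing more can be done
None
```

All four shelf keys now hang by their rings, each on its own hook. Only after that did I press the retaining bar into both clips, and I handed the job in at about 51 s on the clock.

**Keys:** the last scene picture, taken about 15 s after the last key was released, shows all four rings on their shanks. They hang at the same spots as 3.4 s earlier. Two of them hang turned about the vertical, but free. The side view shows only three of the four handles in the cabinet, so the fourth key is confirmed by the scene camera alone.

**Bar:** the wrist depth reading puts the rod's top at 50 to 52 mm along its whole length, against 52 mm nominal, so it is level and home. Pressing harder moved it no lower. Both rollers are back over it in their closed position, but the jaw angles could not be read directly. The bar is centred to within a few millimetres: the side camera's ray reading of the two ends suggests about 5 mm off, while the wrist reading suggests about 2 mm.

**Checks that disagreed:**
- **Cameras:** they differed by several millimetres on the cabinet's position, so I placed the keys by the hook tips in the scene picture and the bar by wrist depth.
- **Force:** while I pressed the seated bar, the vertical force read −10 to −13 N, the opposite sign to what I expected. It was back near zero after release.

The jar, tape, mug, carton and the look-alike keys were not touched and still lie where they were in the last side picture.

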